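# Build and pin a filter-cell plate pack

## Task

Build up the plate pack on the dark steel cell base: draw every aluminium plate out of the magazine with its slide and lay them on the end plate that already lies there out of line, then lift the white cast cover out of the open mould and lay it on top, rib up, all long sides parallel and holes over holes. Then drive the two tapered pins, point down, through the cover and the whole stack into the base's two holes until their shoulders are fully home on the cover, so that every plate is pulled into line with the base. Leave the empty magazine's slide pushed fully in, and do not knock over the glassware.

Things in the scene. Friction and masses are not known exactly. Their poses are not given: they have to be found in the camera images.
- magazine: fixed steel magazine, 112 (x) x 72 (y) x 70 (z) mm, holding 2 or 3 plates stacked, long sides along x; bars cross the top, so plates leave only at the bottom, one at a time, lying on the slide. Origin: centre of the underside; -x points roughly at the robot, the way the slide is drawn. The slide sticks out 165 mm behind the centre (+x), below 36 mm
- slide (a joint): draw slide under the magazine, metres: 0 = in, 0.114 = fully out; takes 2 to 8 N, stays where left. Its tray, 36 mm wide, floor 28 mm above the table, carries the bottom plate out, to 0.114 m in front (-x) of the magazine's centre, long sides overhanging 10 mm each; lift it straight up. Pushed fully in, the next plate drops onto the tray
- slide_handle (a point): grip point of the slide's handle: a white plastic 16 x 16 mm square upright post, its faces along the magazine's axes, from 28 to 75 mm above the table; this point lies 60 mm above the table, 86 mm in front (-x) of the magazine's centre when the slide is in (so 34 mm in front of the magazine's front wall)
- plate1_c (a point): centre (half-way up) of an aluminium plate, 96 (x) x 56 (y) x 8 (z) mm, 0.13 kg, two 18 mm holes through it, 33 mm either side of the centre along its x axis. It starts in the magazine; one or none of the three is absent. The plates are alike and may lie in any order and either way round
- plate2_c (a point): centre (half-way up) of an aluminium plate, 96 (x) x 56 (y) x 8 (z) mm, 0.13 kg, two 18 mm holes through it, 33 mm either side of the centre along its x axis. It starts in the magazine; one or none of the three is absent. The plates are alike and may lie in any order and either way round
- plate3_c (a point): centre (half-way up) of an aluminium plate, 96 (x) x 56 (y) x 8 (z) mm, 0.13 kg, two 18 mm holes through it, 33 mm either side of the centre along its x axis. It starts in the magazine; one or none of the three is absent. The plates are alike and may lie in any order and either way round
- base: fixed dark steel cell base, 130 (x) x 90 (y) x 48 (z) mm, two 18 mm holes through it, 33 mm either side of the centre along its x axis down to the table; origin at the centre of its underside
- base_top (a point): centre of the base's top face, 48 mm above the table, axes as the base's: the base's holes lie at x = -33 and +33 mm, y = 0 from this point
- endplate_c (a point): centre (half-way up) of the steel end plate, 96 x 56 x 8 mm, 0.2 kg, two 18 mm holes through it, 33 mm either side of the centre along its x axis. It starts lying on the base, a few mm out of line with it, near enough for the pins' tips to find its holes
- mould: loose aluminium open mould, 150 (x) x 110 (y) x 22 (z) mm, 0.9 kg, with a 100 x 60 mm cavity 10 mm deep in its top; origin at the centre of its underside. The cover lies in the cavity, flush with the rim, only its rib standing out
- cover_rib (a point): centre of the rib of the white cast plastic cover. The cover is a plate 96 (x) x 56 (y) x 10 (z) mm, 0.1 kg, two 18 mm holes through it, 33 mm either side of the centre along its x axis, with a grip rib 32 (x) x 16 (y) mm standing 18 mm high on the middle of its upper face. This point lies half-way up the rib, 9 mm above the plate's upper face and 19 mm above its underside
- pinstand: loose grey plastic stand, 110 (x) x 50 (y) x 72 (z) mm, 0.9 kg, with two 17.5 mm holes at x = -30 and +30 mm, in which the two pins stand upright, their points 5 mm and shoulders 81 mm above the table; they may lean a degree or so in it; origin at the centre of its underside
- pin1_grip (a point): grip point of a tapered steel pin, on its axis, z along it towards the head. 118 mm long, 0.2 kg: from the 5 mm wide point (98 mm below this) it widens over 28 mm to a 16.6 mm shank, which ends at the shoulder 22 mm below this; there the head begins, a plain cylinder 24 mm wide, 42 mm long, flat on top 20 mm above this
- pin2_grip (a point): grip point of a tapered steel pin, on its axis, z along it towards the head. 118 mm long, 0.2 kg: from the 5 mm wide point (98 mm below this) it widens over 28 mm to a 16.6 mm shank, which ends at the shoulder 22 mm below this; there the head begins, a plain cylinder 24 mm wide, 42 mm long, flat on top 20 mm above this
- pin1_shoulder (a point): centre of the shoulder of pin1, 22 mm below its grip point and 76 mm above its point; home, it rests on the cover's upper face over one of the holes
- pin2_shoulder (a point): centre of the shoulder of pin2, 22 mm below its grip point and 76 mm above its point; home, it rests on the cover's upper face over one of the holes
- jar: small glass jar, 56 mm wide, 70 mm high, standing on the table; bystander
- bottle: amber glass bottle, 64 mm wide, 150 mm high, standing at the back; bystander
- beaker: glass beaker, 68 mm wide, 90 mm high, standing at the back; bystander
There are look-alikes about, which are no part of the job. Leave any yellow look-alike of the part that bears endplate_c alone.

How it is judged:
On the way, in this order (a step that is already met when the one before it is completed fails the run):
1. the end plate, every aluminium plate and on top of them the cover lie flat in one pack on the base, hole over hole to within 15 mm (horizontal distance between each of endplate_c, plate1_c, plate2_c, plate3_c, cover_rib and base_top below 0.015 m and angle between the x axis of each of endplate_c, plate1_c, plate2_c, plate3_c, cover_rib and the x axis of base, either way round below 0.25 rad and angle between each of endplate_c, plate1_c, plate2_c, plate3_c, cover_rib's own z axis and vertical below 0.06 rad and z of endplate_c in the frame of base_top below 0.007 m and z of plate1_c in the frame of endplate_c between 0.005 and 0.028 m and z of cover_rib in the frame of plate1_c above 0.018 m and z of plate2_c in the frame of endplate_c between 0.005 and 0.028 m and z of cover_rib in the frame of plate2_c above 0.018 m and z of plate3_c in the frame of endplate_c between 0.005 and 0.028 m and z of cover_rib in the frame of plate3_c above 0.018 m and z of cover_rib in the frame of endplate_c below 0.052 m), for 0.2 s.
2. both pins stand in the two holes, shoulders on the cover (((x of pin1_shoulder in the frame of base_top between 0.03 and 0.036 m and y of pin1_shoulder in the frame of base_top between -0.003 and 0.003 m and z of pin1_shoulder in the frame of cover_rib between -0.012 and -0.006 m and angle between each of pin1_shoulder, pin2_shoulder's own z axis and vertical below 0.06 rad and x of pin2_shoulder in the frame of base_top between -0.036 and -0.03 m and y of pin2_shoulder in the frame of base_top between -0.003 and 0.003 m and z of pin2_shoulder in the frame of cover_rib between -0.012 and -0.006 m) or (x of pin1_shoulder in the frame of base_top between -0.036 and -0.03 m and y of pin1_shoulder in the frame of base_top between -0.003 and 0.003 m and z of pin1_shoulder in the frame of cover_rib between -0.012 and -0.006 m and angle between each of pin1_shoulder, pin2_shoulder's own z axis and vertical below 0.06 rad and x of pin2_shoulder in the frame of base_top between 0.03 and 0.036 m and y of pin2_shoulder in the frame of base_top between -0.003 and 0.003 m and z of pin2_shoulder in the frame of cover_rib between -0.012 and -0.006 m))), for 0.2 s.
At the end, for the whole second after the job is handed in: end plate lowest, all plates, cover on top rib up, flat on the base: centres within 2.5 mm of the base's, turned under 0.06 rad (either way round); an upright pin in each hole within 3 mm of its axis, shoulder within 3 mm of the cover's face; slide within 8 mm of fully in (horizontal distance between each of endplate_c, plate1_c, plate2_c, plate3_c, cover_rib and base_top below 0.0025 m and angle between the x axis of each of endplate_c, plate1_c, plate2_c, plate3_c, cover_rib and the x axis of base, either way round below 0.06 rad and angle between each of endplate_c, plate1_c, plate2_c, plate3_c, cover_rib's own z axis and vertical below 0.06 rad and z of endplate_c in the frame of base_top below 0.007 m and z of plate1_c in the frame of endplate_c between 0.005 and 0.028 m and z of cover_rib in the frame of plate1_c above 0.018 m and z of plate2_c in the frame of endplate_c between 0.005 and 0.028 m and z of cover_rib in the frame of plate2_c above 0.018 m and z of plate3_c in the frame of endplate_c between 0.005 and 0.028 m and z of cover_rib in the frame of plate3_c above 0.018 m and z of cover_rib in the frame of endplate_c below 0.052 m and ((x of pin1_shoulder in the frame of base_top between 0.03 and 0.036 m and y of pin1_shoulder in the frame of base_top between -0.003 and 0.003 m and z of pin1_shoulder in the frame of cover_rib between -0.012 and -0.006 m and angle between each of pin1_shoulder, pin2_shoulder's own z axis and vertical below 0.06 rad and x of pin2_shoulder in the frame of base_top between -0.036 and -0.03 m and y of pin2_shoulder in the frame of base_top between -0.003 and 0.003 m and z of pin2_shoulder in the frame of cover_rib between -0.012 and -0.006 m) or (x of pin1_shoulder in the frame of base_top between -0.036 and -0.03 m and y of pin1_shoulder in the frame of base_top between -0.003 and 0.003 m and z of pin1_shoulder in the frame of cover_rib between -0.012 and -0.006 m and angle between each of pin1_shoulder, pin2_shoulder's own z axis and vertical below 0.06 rad and x of pin2_shoulder in the frame of base_top between 0.03 and 0.036 m and y of pin2_shoulder in the frame of base_top between -0.003 and 0.003 m and z of pin2_shoulder in the frame of cover_rib between -0.012 and -0.006 m)) and value of joint slide below 0.008 m); the robot touches nothing.
It fails at once if the jar, the bottle or the beaker is knocked over (angle between any of jar, bottle, beaker's own z axis and vertical above 0.6 rad).
Of plate1, plate2, plate3 only 2 to 3 are there at a start; the rules pass over those that are not, and their reading is None.
At some moment in a run one of mould, pinstand may be knocked a few centimetres aside while the robot is not near it.
Once in a run the grip may slacken for a moment while it holds something.
It also fails if it takes over 210 s, if anything falls off the work surface, if the arm or the gripper's body presses on something with over 40 N, if the wrist force passes 120 N, or if a joint passes its speed limit or range.

## Robot

A 6-joint arm with a two-finger parallel gripper is mounted at the origin on the work surface. World frame = base frame: x ahead of the robot, y to its left, z up, the work surface at z = 0. Lengths are in m, angles in rad, forces in N, time in s.
With the tool pointing down it reaches from about 0.25 to 0.725 m from the base axis. Payload 9.7 kg.
Tool frame: the origin (TCP) lies midway between the tips of the shut fingers; the grasp point (between the pads) lies 19 mm behind it (arm.pinch_z is the distance from the TCP to the grasp point, in m); z points along the fingers, y is the direction in which the jaws open and shut (so a half turn about z gives the same grasp; the last joint's range is limited). The gripper opens to 85 mm and grips with 20 to 120 N. Pads are 22 mm wide; open, the fingers measure 114 mm over their backs; the gripper's body (76 mm by 85 mm) begins 54 mm behind the grasp point. The pads swing forward as they close: fully open they stand 13 mm farther back than shut.
Start: joints at [-1.317, 0.087, 0.176, 1.66, 0, 1.571], TCP at [0.138, -0.532, 0.231] pointing down, gripper open.
Joint ranges: [-3.13, 3.13], [-0.85, 1.81], [-1.15, 1.24], [-2.2, 2.28], [-1.44, 1.52], [-3.14, 3.14]. Speed limits (rad/s): [2.22, 2.22, 2.57, 3.14, 3.14, 3.14].

## Interface

Orientations are given as [roll, pitch, yaw] about the fixed x, y, z axes, in that order (R = Rz(yaw) Ry(pitch) Rx(roll)).
In Python, from bench import arm, imaging gives the robot as it stands. The module is installed in compiled form; this text tells all that it offers.
- The arm moves only by the tool carry_out, never from a script. Its argument "targets" is a list of rows, each a list of 7 numbers: the turn, a rotation vector about the tool's x, y, z in units of 10 degrees (1.0 is 10 degrees), then the shift along the tool's x, y, z in units of 25 mm (1.0 is 25 mm), then the opening, from -1 (shut) to 1 (fully open), so that 0 is half open. In form: [[rx, ry, rz, x, y, z, grip], ...]. A call has 1 to 8 rows; each row is the pose to reach, as a shift and turn from the pose commanded when the call began, along the tool's axes at that moment; what a row does not reach only later rows make up. A row lasts 1/8 s, in which the tool goes at most 62.5 mm and 10.7 degrees, less where a joint would pass 70% of its speed; a pose out of reach is approached as far as the arm can. A call with a gripper value outside its range is refused whole. The fingers move at their own pace and stop on an object; "newtons" is the grip in N (left out, the last holds). Time passes only in rows, so rows that repeat a pose let the fingers close. It gives the time, the measured TCP pose, the force and the opening at its end, in the units of the state.
- arm.state(): the state, without advancing time (a new reading comes with each control period).
- imaging.read_camera(name): name is "scene" or "top" or "wrist"; returns a dict with "img" (480x640x3 uint8, red, green, blue), "range_z" (480x640 float32, m along the optical axis (not along the pixel's ray), 0 where there is no reading), "intrinsics" (3x3 intrinsics, pixels), "R" (3x3) and "t" (3): a world point X has camera coordinates R X + t; the wrist camera has in their place "mount" (4x4, takes a point from camera to tool coordinates, whose origin is the TCP and whose axes are the flange's). Camera axes: x right, y down, z forward; pixel columns grow to the right and rows downward; lengths in m; the calibration is good to about 2 mm. A picture is of the moment at which its call begins: read the wrist's pose just before it.
- arm.sign_off(): hands the job in, once; it reports no verdict.
The state is a dict: "time_s": time; "joints": joint angles; "qd": joint speeds; "joint_efforts": joint torques, N m; "ee_pos": TCP position; "tool_rot": TCP orientation; "contact_force": force on the tool from outside, world axes, zero at the start; "torque": the same for the moment, N m; "gripper_width": opening from 0.0 (shut) to 1.0 (fully open).
Only numpy, scipy, OpenCV 4.12 (cv2) and the standard library are available. Lean on these libraries where they do the work, as an engineer would, in place of code of your own. Each camera call takes 0.05 s, during which the arm holds its last target. There are 200 camera calls.

## Working session

There is one attempt and no reset: what is moved stays moved. The work goes in short steps, Python scripts to look and compute and a tool call to move; the robot and the scene stay as the last step left them, time stands still between calls to the robot, and variables do not carry over. Pictures are saved under pics/ and viewed, about 12 in all and at most 16, crops included, and the job is handed in when it is done.

Besides the shell and the picture viewer there is one more tool, called after "Emit:" in YAML: its name, and indented under it one key for each argument. carry_out: Moves the arm, as the interface text tells. Its arguments: {"type":"object","properties":{"targets":{"type":"array","items":{"type":"array","items":{"type":"number"}}},"newtons":{"type":"number"}},"required":["targets"]}

```bash
mkdir -p pics; cat > h.py <<'E'
import numpy as np, cv2
from scipy.spatial.transform import Rotation as Ro
from bench import arm, imaging
def cam(n):
    s=arm.state(); c=imaging.read_camera(n)
    if n=="wrist":
        M=np.array(c["mount"]); R=Ro.from_euler('xyz',s["tool_rot"]).as_matrix()
        T=np.eye(4);T[:3,:3]=R;T[:3,3]=s["ee_pos"]; W=T@M
        c["Rwc"],c["o"]=W[:3,:3],W[:3,3]
    else:
        c["Rwc"]=np.array(c["R"]).T; c["o"]=-c["Rwc"]@np.array(c["t"])
    return c
def cloud(c):
    K=np.array(c["intrinsics"]);v,u=np.mgrid[:480,:640];z=c["range_z"]
    P=np.stack([(u-K[0,2])/K[0,0]*z,(v-K[1,2])/K[1,1]*z,z],-1)
    return P@c["Rwc"].T+c["o"]
def ray(c,uv,h):
    K=np.array(c["intrinsics"]);uv=np.atleast_2d(uv).astype(float)
    d=np.c_[(uv[:,0]-K[0,2])/K[0,0],(uv[:,1]-K[1,2])/K[1,1],np.ones(len(uv))]@c["Rwc"].T
    return c["o"]+d*((h-c["o"][2])/d[:,2])[:,None]
def proj(c,X):
    p=(np.atleast_2d(X)-c["o"])@c["Rwc"];K=np.array(c["intrinsics"]);p=p@K.T
    return p[:,:2]/p[:,2:]
def save(c,f,crop=None,k=1):
    im=c["img"]
    if crop: im=im[crop[1]:crop[3],crop[0]:crop[2]]
    im=cv2.resize(im,None,fx=k,fy=k,interpolation=cv2.INTER_CUBIC)
    cv2.imwrite("pics/"+f,im[...,::-1])
def plan(xyz,yaw):
    "row (turn,shift) from present pose to TCP at xyz, tool down with jaw (tool y) along world angle yaw (mod pi)"
    s=arm.state();R=Ro.from_euler('xyz',s["tool_rot"]);p=np.array(s["ee_pos"])
    best=None
    for k in (0,np.pi):
        y=np.array([np.cos(yaw+k),np.sin(yaw+k),0]);z=np.array([0,0,-1.]);x=np.cross(y,z)
        d=(R.inv()*Ro.from_matrix(np.c_[x,y,z])).as_rotvec()
        if best is None or np.linalg.norm(d)<np.linalg.norm(best): best=d
    return np.round(np.r_[np.degrees(best)/10,R.inv().apply(np.array(xyz)-p)/.025],3)
E
python3 - <<'E'
from h import *
for n in("scene","top"):
    c=cam(n);save(c,n+"0.png");print(n,c["o"].round(3),c["Rwc"].round(2).tolist(),np.array(c["intrinsics"]).tolist())
    np.savez(n+"0.npz",P=cloud(c),img=c["img"])
s=arm.state();print(s)
print(arm.pinch_z)
E
```

```text
scene [1.181 0.182 0.648] [[-0.29, 0.61, -0.74], [0.96, 0.2, -0.22], [0.02, -0.77, -0.64]] [[438.1229564704975, 0.0, 323.95839835100014], [0.0, 438.1229564704975, 242.979153186025], [0.0, 0.0, 1.0]]
top [0.33  0.003 1.105] [[-0.01, -0.98, 0.2], [-1.0, 0.01, -0.01], [0.01, -0.2, -0.98]] [[511.7691133610782, 0.0, 310.6768502141122], [0.0, 511.7691133610782, 235.472133709254], [0.0, 0.0, 1.0]]
{'time_s': 0.1, 'joints': array([-1.31699952e+00,  8.74353425e-02,  1.75218226e-01,  1.65981375e+00,
       -6.43699504e-05,  1.57079198e+00]), 'qd': array([-9.65814880e-04, -5.79549609e-04,  1.09783978e-03, -4.63630553e-04,
       -6.23537346e-04, -2.07171953e-05]), 'joint_efforts': array([-2.27290649e-03, -5.21562874e+01,  4.65651333e+01,  1.59503252e-02,
       -6.55428539e-05, -3.67967459e-06]), 'ee_pos': array([ 0.13802461, -0.53218492,  0.23063982]), 'tool_rot': array([-3.14035811e+00,  6.43645346e-05,  2.53801236e-01]), 'contact_force': array([ 0.4807748 ,  0.06554546, -0.619761  ]), 'torque': array([ 0.02113909, -0.00267552, -0.05630479]), 'gripper_width': 1.0022938351562911}
0.0187
```

View pics/top0.png

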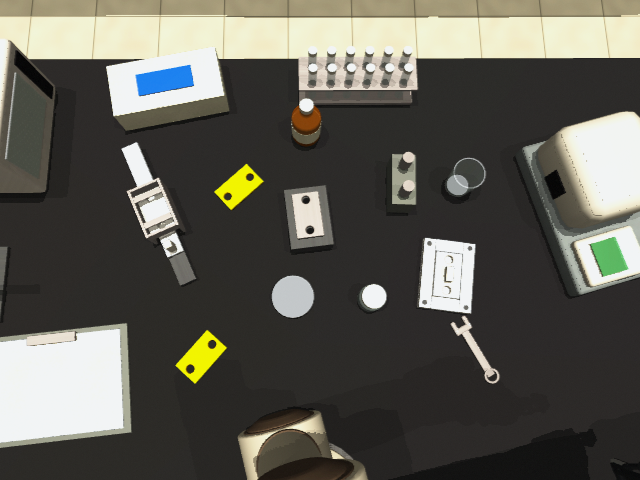

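View pics/scene0.png

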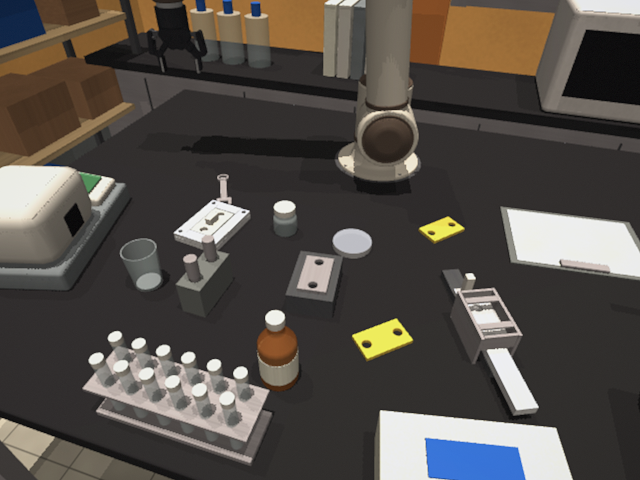

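The top view shows:
- The magazine at (153,208), with its handle post near (170,243) and the drawn side towards the bottom-right.
- The base with the steel end plate at (308,217).
- The pin stand at (403,180) and the mould with the white cover at (447,275).
- The jar at (373,297), the bottle at (306,125) and the beaker at (466,175).

The yellow plates at (239,187) and (201,357) are look-alikes and lie on the table. The grey-steel plate at (308,215) on the dark base is the end plate. Next I'll measure coarsely from depth.

```bash
python3 - <<'E'
from h import *
d=np.load("top0.npz");P=d["P"];img=d["img"]
def rect(name,box,zlo,zhi):
    u0,v0,u1,v1=box;Q=P[v0:v1,u0:u1].reshape(-1,3);Q=Q[(Q[:,2]>zlo)&(Q[:,2]<zhi)]
    (cx,cy),(w,h),a=cv2.minAreaRect((Q[:,:2]*1000).astype(np.float32))
    if w<h:w,h,a=h,w,a+90
    print(name,len(Q),"c",round(cx,1),round(cy,1),"size",round(w,1),round(h,1),"ang",round(a,1),"zmed",np.median(Q[:,2]).round(4))
rect("magtop",(125,170,180,238),.060,.080)
rect("handle",(155,230,190,262),.055,.085)
rect("tray",(120,140,200,290),.015,.05)
rect("base",(275,175,345,255),.042,.07)
rect("endpl",(285,175,330,250),.0535,.07)
rect("mould",(405,225,490,325),.016,.03)
rect("rib",(405,225,490,325),.03,.06)
rect("stand",(380,140,430,220),.06,.076)
rect("pins",(380,140,430,220),.085,.14)
rect("pinA",(395,140,430,174),.11,.14)
rect("pinB",(395,174,430,210),.11,.14)
rect("jar",(350,275,395,320),.05,.09)
rect("dish",(265,270,320,325),.003,.09)
rect("bottle",(280,90,330,150),.03,.2)
rect("beaker",(440,150,500,205),.03,.2)
E
```

```text
magtop 953 c 600.1 316.9 size 112.8 72.9 ang 24.2 zmed 0.0694
handle 132 c 532.3 291.1 size 44.2 27.3 ang 21.0 zmed 0.0709
tray 2541 c 601.7 314.3 size 332.4 71.8 ang 21.5 zmed 0.0352
base 2469 c 583.4 -7.6 size 130.9 89.9 ang 6.9 zmed 0.0498
endpl 892 c 586.1 -5.8 size 96.5 55.7 ang 6.9 zmed 0.0558
mould 3293 c 460.0 -302.9 size 150.4 111.6 ang 172.0 zmed 0.0209
rib 128 c 460.5 -304.2 size 31.6 17.9 ang 170.8 zmed 0.0385
stand 906 c 657.6 -209.5 size 111.7 51.6 ang 177.9 zmed 0.071
pins 351 c 657.1 -208.8 size 84.0 23.9 ang 177.6 zmed 0.1202
pinA 126 c 687.5 -209.7 size 23.1 22.6 ang 178.5 zmed 0.1216
pinB 129 c 627.7 -207.7 size 23.5 22.8 ang 29.8 zmed 0.1212
jar 487 c 412.4 -137.7 size 48.7 47.7 ang 1.2 zmed 0.069
dish 1464 c 417.6 27.2 size 115.3 114.5 ang 179.1 zmed 0.0151
bottle 1102 c 819.5 -12.2 size 129.4 63.8 ang 165.7 zmed 0.0994
beaker 793 c 664.4 -343.1 size 67.3 66.6 ang 92.9 zmed 0.0677
```

```bash
python3 - <<'E'
from h import *
d=np.load("top0.npz");P=d["P"]
Q=P[140:290,115:200].reshape(-1,3)
a=np.radians(24.2);L=(Q[:,:2]-[.6001,.3169])@np.array([[np.cos(a),-np.sin(a)],[np.sin(a),np.cos(a)]])
m=(L[:,0]<-.07)&(Q[:,2]>.055)
print("handle local",m.sum(),L[m].min(0),L[m].max(0),np.median(Q[m],0))
for lo,hi in((-.2,-.11),(-.11,-.06),(.06,.16)):
    m=(L[:,0]>lo)&(L[:,0]<hi)&(Q[:,2]>.012)&(Q[:,2]<.045);print(lo,L[m,1].min(),L[m,1].max(),np.median(Q[m,2]),L[m,0].min(),L[m,0].max())
m=(abs(L)<[.045,.022]).all(1)&(Q[:,2]<.062);print("inside z",np.histogram(Q[m,2],bins=np.arange(.02,.064,.004)))
s=arm.state();p=plan((.50,.272,.20),a+np.pi/2);print(p)
c=cam("wrist");print(np.array(c["mount"]).round(3).tolist(),np.array(c["intrinsics"])[0])
E
```

```text
handle local 123 [-0.37491585 -0.1757061 ] [-0.07959409  0.00710638] [0.51674125 0.27549979 0.07507256]
-0.2 -0.01919336227587829 0.018092378258941336 0.017677122458752415 -0.16534785347878517 -0.11021083515410672
-0.11 -0.018985522269109645 0.017980958326756776 0.026966448759180972 -0.10999601842389127 -0.06014656177910484
0.06 -0.01792310634567478 0.01912667129187796 0.03538216579394349 0.06900862728780076 0.1599618512426581
inside z (array([  2,  31,  27,  10,  21, 259, 211,  12,   0,   0]), array([0.02 , 0.024, 0.028, 0.032, 0.036, 0.04 , 0.044, 0.048, 0.052,
       0.056, 0.06 ]))
[-7.0000e-03 -0.0000e+00 -9.6600e-01  2.2092e+01 -2.7500e+01  1.2580e+00]
[[-0.0, -0.959, -0.285, 0.072], [1.0, -0.001, 0.001, -0.001], [-0.001, -0.285, 0.959, -0.143], [0.0, 0.0, 0.0, 1.0]] [331.89925952   0.         320.84136484]
```

Emit:
carry_out:
  targets:
    - [0, 0, -0.98, 22.1, -27.5, 1.26, 1]
    - [0, 0, -0.98, 22.1, -27.5, 1.26, 1]
    - [0, 0, -0.98, 22.1, -27.5, 1.26, 1]
    - [0, 0, -0.98, 22.1, -27.5, 1.26, 1]
    - [0, 0, -0.98, 22.1, -27.5, 1.26, 1]
    - [0, 0, -0.98, 22.1, -27.5, 1.26, 1]
    - [0, 0, -0.98, 22.1, -27.5, 1.26, 1]
    - [0, 0, -0.98, 22.1, -27.5, 1.26, 1]

```text
time_s: 1.15
ee_pos: [0.3436, -0.0748, 0.2135]
tool_rot: [3.141, -0.001, 0.425]
contact_force: [1.4, -0.7, 0.6]
gripper_width: 1.002
```

```bash
python3 -c "
from h import *
print(plan((.50,.272,.20),np.radians(114.4)), arm.state()['ee_pos'])"
```

```text
[ 4.0000e-03 -4.0000e-03 -7.0000e-03  1.1414e+01 -1.0066e+01  5.4100e-01] [ 0.34362127 -0.07484559  0.21347507]
```

Emit:
carry_out:
  targets:
    - [0, 0, 0, 11.4, -10.0, 0.5, 1]
    - [0, 0, 0, 11.4, -10.0, 0.5, 1]
    - [0, 0, 0, 11.4, -10.0, 0.5, 1]
    - [0, 0, 0, 11.4, -10.0, 0.5, 1]
    - [0, 0, 0, 11.4, -10.0, 0.5, 1]
    - [0, 0, 0, 11.4, -10.0, 0.5, 1]
    - [0, 0, 0, 11.4, -10.0, 0.5, 1]
    - [0, 0, 0, 11.4, -10.0, 0.5, 1]

```text
time_s: 2.15
ee_pos: [0.5077, 0.2517, 0.2004]
tool_rot: [-3.128, 0.002, 0.454]
contact_force: [-0.7, 0.1, 0.2]
gripper_width: 0.997
```

```bash
python3 - <<'E'
from h import *
c=cam("wrist");save(c,"w1.png");P=cloud(c);np.savez("w1.npz",P=P,img=c["img"])
s=arm.state();print(s["ee_pos"],s["tool_rot"],s["contact_force"])
Q=P.reshape(-1,3)
m=(Q[:,2]>.066)&(Q[:,2]<.085)&(np.hypot(Q[:,0]-.521,Q[:,1]-.282)<.03)
print("post",m.sum(),np.median(Q[m],0)); 
if m.sum()>5: print(cv2.minAreaRect((Q[m][:,:2]*1000).astype(np.float32)))
m=(Q[:,2]>.06)&(Q[:,2]<.08)&(np.hypot(Q[:,0]-.6,Q[:,1]-.317)<.068)
print("mag",m.sum(),cv2.minAreaRect((Q[m][:,:2]*1000).astype(np.float32)))
E
```

```text
[0.50761697 0.25126524 0.20101562] [-3.12793602e+00  6.54008420e-04  4.53781994e-01] [-0.56765192 -0.38661781  0.4575638 ]
post 400 [0.52157875 0.28105992 0.07472331]
((520.8305053710938, 280.8749084472656), (15.904091835021973, 15.625185012817383), 24.58953094482422)
mag 7253 ((598.8484497070312, 316.54486083984375), (111.57687377929688, 72.32123565673828), 24.329952239990234)
```

View pics/w1.png

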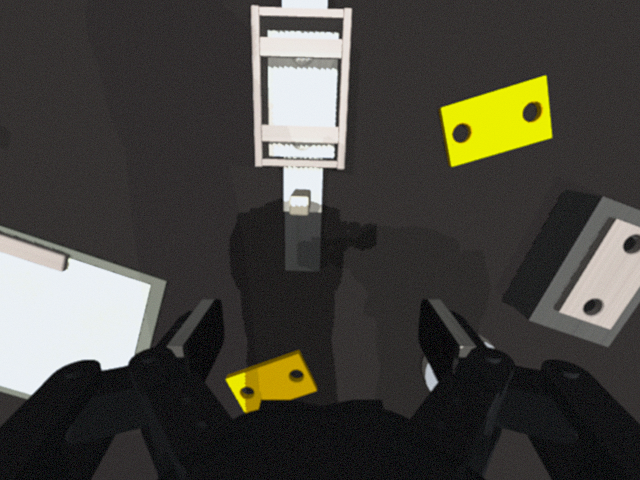

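The picture shows the magazine, the post at (300,202), the base on the right and two yellow look-alikes. Both cameras agree on the post to within 1 mm, at (0.521, 0.281), with an axis of 24.4°.

```bash
python3 -c "
from h import *
print(plan((.521,.281,.11),np.radians(114.4)), arm.state()['ee_pos'])"
```

```text
[-0.078  0.005  0.16   1.005 -0.785  3.651] [0.50761697 0.25126524 0.20101562]
```

Emit:
carry_out:
  targets:
    - [-0.08, 0, 0.16, 1.0, -0.79, 3.65, 0]
    - [-0.08, 0, 0.16, 1.0, -0.79, 3.65, 0]
    - [-0.08, 0, 0.16, 1.0, -0.79, 3.65, 0]
    - [-0.08, 0, 0.16, 1.0, -0.79, 3.65, 0]
    - [-0.08, 0, 0.16, 1.0, -0.79, 3.65, 0]

```text
time_s: 2.82
ee_pos: [0.5302, 0.2648, 0.1125]
tool_rot: [-3.128, -0.003, 0.457]
contact_force: [-0.4, 0.0, 0.2]
gripper_width: 0.5
```

```bash
python3 -c "
from h import *
print(plan((.521,.281,.043),np.radians(114.4)), arm.state()['ee_pos'],arm.state()['gripper_width'])"
```

```text
[-0.08  -0.015  0.181 -0.05  -0.706  2.789] [0.53017314 0.26476033 0.1124824 ] 0.5004557010983679
```

```bash
python3 -c "
from h import *
s=arm.state();print(s['joints'],s['qd'],s['joint_efforts'],s['torque'],s['tool_rot'])"
```

```text
[0.45643371 0.17301568 0.04182847 1.43679927 0.01397649 3.1406128 ] [ 0.00440897  0.00710656 -0.00313276 -0.00342056 -0.00025155  0.00175386] [-6.21359632e-02 -5.74754083e+01  4.65628123e+01  1.70667074e-02
  4.22725501e-02 -9.20505681e-05] [-0.01783014  0.02909915 -0.00174391] [-3.12761892e+00 -2.82353561e-03  4.57413478e-01]
```

Emit:
carry_out:
  targets:
    - [0, 0, 0, 0, 0, 0, 0]
    - [0, 0, 0, 0, 0, 0, 0]
    - [0, 0, 0, 0, 0, 0, 0]

```text
time_s: 3.2
ee_pos: [0.5296, 0.2648, 0.1101]
tool_rot: [-3.128, 0.0, 0.458]
contact_force: [-0.5, -0.1, -0.6]
gripper_width: 0.503
```

```bash
python3 -c "
from h import *
s=arm.state();print(s['joints'],s['ee_pos'],s['tool_rot'])"
```

```text
[0.45690973 0.17545464 0.04006482 1.43586865 0.01405374 3.14058161] [0.52955735 0.26479646 0.11012231] [-3.12753845e+00  4.47938082e-04  4.57920673e-01]
```

j6 is at its limit, so I'll use the half-turned grasp.

```bash
python3 - <<'E'
s=open("h.py").read();i=s.index("def plan")
s=s[:i]+'''def plan(xyz,yaw):
    "row (turn,shift) to TCP xyz, tool down, jaw (tool y) along world angle yaw mod pi, with |j6|<=pi/2"
    s=arm.state();R=Ro.from_euler('xyz',s["tool_rot"]);p=np.array(s["ee_pos"])
    j1=np.arctan2(xyz[1],xyz[0]);best=9
    for k in (0,np.pi):
        y=np.array([np.cos(yaw+k),np.sin(yaw+k),0]);z=np.array([0,0,-1.]);x=np.cross(y,z)
        j6=(j1-np.arctan2(x[1],x[0])+np.pi+np.pi)%(2*np.pi)-np.pi
        if abs(j6)<abs(best): best,T=j6,Ro.from_matrix(np.c_[x,y,z])
    d=(R.inv()*T).as_rotvec()
    return np.round(np.r_[np.degrees(d)/10,R.inv().apply(np.array(xyz)-p)/.025],2).tolist(),"j6 to",round(best,2),"now",round(s["joints"][5],2),"pos",s["ee_pos"].round(4).tolist(),"F",s["contact_force"].round(1).tolist(),"grip",round(s["gripper_width"],3)
'''
open("h.py","w").write(s)
E
```

Emit:
carry_out:
  targets:
    - [0, 0, -1, 0, 0, -2, 0]
    - [0, 0, -2, 0, 0, -2, 0]
    - [0, 0, -3, 0, 0, -2, 0]
    - [0, 0, -4, 0, 0, -2, 0]
    - [0, 0, -5, 0, 0, -2, 0]
    - [0, 0, -6, 0, 0, -2, 0]
    - [0, 0, -7, 0, 0, -2, 0]
    - [0, 0, -8, 0, 0, -2, 0]

```text
time_s: 4.2
ee_pos: [0.5298, 0.2642, 0.1599]
tool_rot: [-3.138, -0.014, 1.86]
contact_force: [-0.3, 0.2, 0.5]
gripper_width: 0.5
```

Emit:
carry_out:
  targets:
    - [0, 0, -1, 0, 0, 0, 0]
    - [0, 0, -2, 0, 0, 0, 0]
    - [0, 0, -3, 0, 0, 0, 0]
    - [0, 0, -4, 0, 0, 0, 0]
    - [0, 0, -5, 0, 0, 0, 0]
    - [0, 0, -6, 0, 0, 0, 0]
    - [0, 0, -7, 0, 0, 0, 0]
    - [0, 0, -8, 0, 0, 0, 0]

```text
time_s: 5.2
ee_pos: [0.5298, 0.2642, 0.1599]
tool_rot: [3.129, -0.006, -3.027]
contact_force: [0.7, -0.0, -0.2]
gripper_width: 0.503
```

```bash
python3 -c "
from h import *
print(plan((.521,.281,.11),np.radians(114.4)))"
```

```text
([0.08, -0.02, -1.78, 0.26, 0.68, 2.0], 'j6 to', np.float64(0.07), 'now', np.float64(0.34), 'pos', [0.5298, 0.2642, 0.1599], 'F', [0.7, -0.0, -0.2], 'grip', 0.503)
```

Emit:
carry_out:
  targets:
    - [0.08, 0, -1.78, 0.26, 0.68, 2, 0]
    - [0.08, 0, -1.78, 0.26, 0.68, 2, 0]
    - [0.08, 0, -1.78, 0.26, 0.68, 2, 0]
    - [0.08, 0, -1.78, 0.26, 0.68, 2, 0]
    - [0.08, 0, -1.78, 0.26, 0.68, 2, 0]

```text
time_s: 5.82
ee_pos: [0.5217, 0.281, 0.1109]
tool_rot: [3.141, -0.002, -2.724]
contact_force: [-0.2, 1.1, 0.5]
gripper_width: 0.499
```

```bash
python3 -c "
from h import *
print(plan((.521,.281,.043),np.radians(114.4)))"
```

```text
([0.0, -0.01, -0.05, 0.02, 0.01, 2.72], 'j6 to', np.float64(0.07), 'now', np.float64(0.08), 'pos', [0.5217, 0.281, 0.1109], 'F', [-0.2, 1.1, 0.5], 'grip', 0.499)
```

Emit:
carry_out:
  targets:
    - [0, 0, -0.05, 0, 0, 2.7, 0]
    - [0, 0, -0.05, 0, 0, 2.7, 0]
    - [0, 0, -0.05, 0, 0, 2.7, 0]
    - [0, 0, -0.05, 0, 0, 2.7, -1]
    - [0, 0, -0.05, 0, 0, 2.7, -1]
    - [0, 0, -0.05, 0, 0, 2.7, -1]
    - [0, 0, -0.05, 0, 0, 2.7, -1]
  newtons: 60

```text
time_s: 6.7
ee_pos: [0.5223, 0.2811, 0.0452]
tool_rot: [-3.141, 0.0, -2.714]
contact_force: [0.9, -1.5, 5.4]
gripper_width: 0.176
```

Emit:
carry_out:
  targets:
    - [0, 0, 0, 1, 0, 0, -1]
    - [0, 0, 0, 2, 0, 0, -1]
    - [0, 0, 0, 3, 0, 0, -1]
    - [0, 0, 0, 4, 0, 0, -1]
    - [0, 0, 0, 4.5, 0, 0, -1]
    - [0, 0, 0, 4.56, 0, 0, -1]
    - [0, 0, 0, 4.56, 0, 0, -1]

```text
time_s: 7.58
ee_pos: [0.4185, 0.2341, 0.0452]
tool_rot: [3.141, 0.0, -2.714]
contact_force: [0.1, -0.8, 10.8]
gripper_width: 0.172
```

```bash
python3 -c "
from h import *
print(plan((.521-.114*.911,.281-.114*.413,.043),np.radians(114.4)))"
```

```text
([0.0, 0.0, 0.01, 0.05, 0.02, 0.09], 'j6 to', np.float64(0.09), 'now', np.float64(0.08), 'pos', [0.4185, 0.2341, 0.0452], 'F', [0.1, -0.8, 10.8], 'grip', 0.172)
```

Emit:
carry_out:
  targets:
    - [0, 0, 0, 0, 0, 0, 0]
    - [0, 0, 0, 0, 0, 0, 0.3]
    - [0, 0, 0, 0, 0, -3, 1]
    - [0, 0, 0, 0, 0, -5, 1]
    - [0, 0, 0, -2.4, 0, -5, 1]
    - [0, 0, 0, -2.4, 0, -5, 1]
    - [0, 0, 0, -2.4, 0, -5, 1]

```text
time_s: 8.45
ee_pos: [0.4718, 0.2584, 0.1669]
tool_rot: [3.141, -0.006, -2.713]
contact_force: [0.4, -0.3, -0.5]
gripper_width: 1.0
```

```bash
cat >> h.py <<'E'
def rect(P,xy,r,zlo,zhi,w0=None):
    Q=P.reshape(-1,3);m=(Q[:,2]>zlo)&(Q[:,2]<zhi)&(np.hypot(Q[:,0]-xy[0],Q[:,1]-xy[1])<r);Q=Q[m]
    if len(Q)<10: return "none"
    (cx,cy),(w,h),a=cv2.minAreaRect((Q[:,:2]*1000).astype(np.float32))
    if w<h:w,h,a=h,w,a+90
    return len(Q),"c",round(cx,1),round(cy,1),"size",round(w,1),round(h,1),"ang",round(a,1),"z",round(float(np.median(Q[:,2])),4)
E
python3 - <<'E'
from h import *
c=cam("wrist");save(c,"w2.png");P=cloud(c)
print(rect(P,(.4953,.2695),.062,.031,.05))
t=cam("top");print(rect(cloud(t),(.4953,.2695),.062,.031,.05))
print(plan((.4953,.2695,.10),np.radians(114.4)))
E
```

```text
(7229, 'c', 496.6, 269.3, 'size', 118.4, 56.2, 'ang', 24.3, 'z', 0.036)
(786, 'c', 495.8, 269.5, 'size', 122.2, 56.2, 'ang', 24.5, 'z', 0.0354)
([0.0, -0.02, 0.01, -1.06, 0.01, 2.71], 'j6 to', np.float64(0.07), 'now', np.float64(0.07), 'pos', [0.4715, 0.2583, 0.168], 'F', [1.4, 0.1, -0.1], 'grip', 1.003)
```

View pics/w2.png

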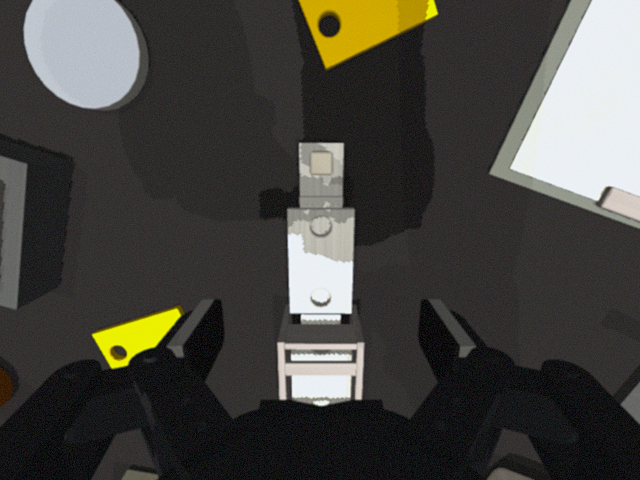

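The plate lies on the drawn tray at (321,260), 56 mm wide, as predicted. I'll grasp it now.

Emit:
carry_out:
  targets:
    - [0, 0, 0, -1.06, 0, 2, 1]
    - [0, 0, 0, -1.06, 0, 4, 1]
    - [0, 0, 0, -1.06, 0, 5.8, 1]
    - [0, 0, 0, -1.06, 0, 6, 1]
    - [0, 0, 0, -1.06, 0, 6, -1]
    - [0, 0, 0, -1.06, 0, 6, -1]
    - [0, 0, 0, -1.06, 0, 6, -1]
  newtons: 60

```text
time_s: 9.43
ee_pos: [0.4974, 0.2703, 0.021]
tool_rot: [3.141, 0.001, -2.713]
contact_force: [-1.0, -0.1, 7.3]
gripper_width: 0.632
```

Emit:
carry_out:
  targets:
    - [0, 0, 0, 0, 0, 0, -1]
    - [0, 0, 0, 0, 0, -1, -1]
    - [0, 0, 0, 0, 0, -3, -1]
    - [0, 0, 0, 0, 0, -5, -1]
    - [0, 0, 0, 0, 0, -5.5, -1]
    - [0, 0, 0, 0, 0, -5.5, -1]
    - [0, 0, 0, 0, 0, -5.5, -1]

```text
time_s: 10.3
ee_pos: [0.4959, 0.2693, 0.1539]
tool_rot: [3.141, -0.005, -2.713]
contact_force: [0.0, -0.1, -1.6]
gripper_width: 0.638
```

```bash
python3 - <<'E'
from h import *
t=cam("top");P=cloud(t);print("base",rect(P,(.5834,-.0076),.085,.042,.07),"end",rect(P,(.586,-.0058),.06,.0535,.07))
s=arm.state()
print(s["ee_pos"],s["gripper_width"])
print(plan((.5834,-.0076,.15),np.radians(96.9)))
E
```

```text
base (2475, 'c', 583.5, -7.6, 'size', 131.3, 89.9, 'ang', 6.8, 'z', 0.0499) end (892, 'c', 586.1, -5.7, 'size', 97.0, 55.9, 'ang', 7.3, 'z', 0.0558)
[0.49574336 0.26928648 0.15366378] 0.6327859780212702
([-0.0, -0.03, 1.76, 1.41, -11.53, 0.15], 'j6 to', np.float64(-0.13), 'now', np.float64(0.07), 'pos', [0.4957, 0.2693, 0.1537], 'F', [-0.3, 0.2, -2.3], 'grip', 0.633)
```

Emit:
carry_out:
  targets:
    - [0, 0, 1.76, 1.41, -11.53, -1, -1]
    - [0, 0, 1.76, 1.41, -11.53, -1, -1]
    - [0, 0, 1.76, 1.41, -11.53, -1, -1]
    - [0, 0, 1.76, 1.41, -11.53, -1, -1]
    - [0, 0, 1.76, 1.41, -11.53, -1, -1]
    - [0, 0, 1.76, 1.41, -11.53, -1, -1]
    - [0, 0, 1.76, 1.41, -11.53, -1, -1]
    - [0, 0, 1.76, 1.41, -11.53, -1, -1]

```text
time_s: 11.35
ee_pos: [0.5837, -0.0062, 0.1798]
tool_rot: [-3.141, -0.004, -3.019]
contact_force: [0.2, -0.1, -1.9]
gripper_width: 0.634
```

```bash
python3 - <<'E'
from h import *
c=cam("wrist");s=arm.state();P=cloud(c);Q=P.reshape(-1,3)-s["ee_pos"]
R=Ro.from_euler('xyz',s["tool_rot"]).as_matrix();L=Q@R
m=(abs(L[:,1])<.024)&(L[:,0]>.02)&(L[:,0]<.046)&(abs(L[:,2])<.04);print("plate top z behind TCP",m.sum(),np.percentile(L[m,2],[5,50,95]),"front edge x",L[(abs(L[:,1])<.024)&(abs(L[:,2])<.03),0].max())
print(plan((.5838,-.0072,.10),np.radians(96.9)))
E
```

```text
plate top z behind TCP 6117 [-0.0158641  -0.01485195 -0.0133722 ] front edge x 0.049906296221935376
([-0.0, -0.02, 0.01, -0.01, -0.04, 3.2], 'j6 to', np.float64(-0.13), 'now', np.float64(-0.13), 'pos', [0.5838, -0.0061, 0.18], 'F', [-0.0, -0.1, -1.4], 'grip', 0.637)
```

Emit:
carry_out:
  targets:
    - [0, 0, 0, 0, -0.04, 2.5, -1]
    - [0, 0, 0, 0, -0.04, 4.5, -1]
    - [0, 0, 0, 0, -0.04, 4.9, -1]
    - [0, 0, 0, 0, -0.04, 5.1, -1]
    - [0, 0, 0, 0, -0.04, 5.18, -1]
    - [0, 0, 0, 0, -0.04, 5.2, -1]
    - [0, 0, 0, 0, -0.04, 5.2, -1]

```text
time_s: 12.28
ee_pos: [0.5849, -0.0083, 0.0522]
tool_rot: [-3.141, -0.0, -3.021]
contact_force: [-0.1, 0.2, 6.3]
gripper_width: 0.635
```

Emit:
carry_out:
  targets:
    - [0, 0, 0, 0, 0, 0, -1]
    - [0, 0, 0, 0, 0, 0, -1]
    - [0, 0, 0, 0, 0, 0, 1]
    - [0, 0, 0, 0, 0, 0, 1]
    - [0, 0, 0, 0, 0, 0, 1]
    - [0, 0, 0, 0, 0, -2, 1]
    - [0, 0, 0, 2, 0, -5, 1]
    - [0, 0, 0, 2, 0, -5, 1]

```text
time_s: 13.28
ee_pos: [0.5342, -0.0144, 0.1787]
tool_rot: [-3.14, 0.0, -3.021]
contact_force: [0.5, 0.6, -0.2]
gripper_width: 0.999
```

```bash
python3 - <<'E'
from h import *
for n in("wrist","top"):
    c=cam(n);P=cloud(c)
    if n=="wrist": save(c,"w3.png")
    print(n,"base",rect(P,(.5834,-.0076),.085,.044,.052),"pl",rect(P,(.5845,-.0075),.06,.061,.08))
print(plan((.417,.2345,.10),np.radians(114.4)))
E
```

```text
wrist base (6851, 'c', 581.9, -8.9, 'size', 131.4, 90.2, 'ang', 6.7, 'z', 0.0481) pl (6305, 'c', 583.1, -8.6, 'size', 96.8, 56.1, 'ang', 6.7, 'z', 0.0641)
top base none pl none
([-0.01, 0.01, -1.75, 3.48, 10.46, 3.14], 'j6 to', np.float64(0.09), 'now', np.float64(-0.15), 'pos', [0.5348, -0.0145, 0.179], 'F', [0.3, 0.5, -0.3], 'grip', 1.0)
```

View pics/w3.png

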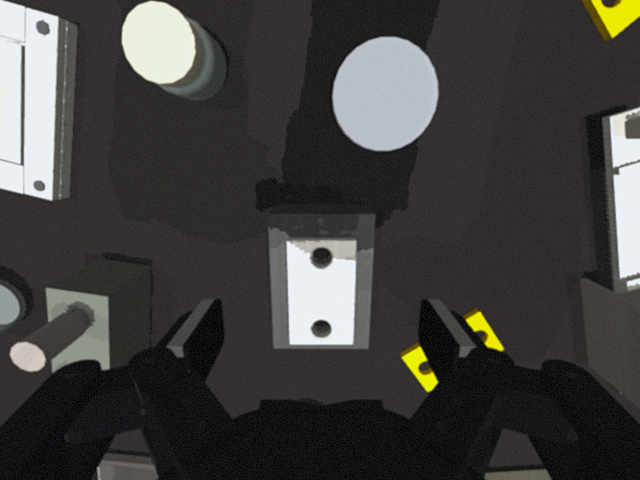

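The plate lies square on the pack at (321,295), with both holes dark through the stack and about 1 mm off the base centre. Next I'll push the slide in.

Emit:
carry_out:
  targets:
    - [0, 0, -1.75, 3.48, 10.46, 1.5, 0]
    - [0, 0, -1.75, 3.48, 10.46, 1.5, 0]
    - [0, 0, -1.75, 3.48, 10.46, 1.5, 0]
    - [0, 0, -1.75, 3.48, 10.46, 1.5, 0]
    - [0, 0, -1.75, 3.48, 10.46, 1.5, 0]
    - [0, 0, -1.75, 3.48, 10.46, 1.5, 0]
    - [0, 0, -1.75, 3.48, 10.46, 1.5, 0]

```text
time_s: 14.25
ee_pos: [0.4167, 0.2344, 0.1373]
tool_rot: [-3.142, -0.004, -2.715]
contact_force: [-0.9, 0.3, -0.1]
gripper_width: 0.498
```

```bash
python3 - <<'E'
from h import *
print(plan((.417,.2345,.044),np.radians(114.4)))
E
```

```text
([-0.0, -0.02, 0.0, -0.03, -0.0, 3.73], 'j6 to', np.float64(0.09), 'now', np.float64(0.09), 'pos', [0.4167, 0.2344, 0.1373], 'F', [-0.9, 0.3, -0.1], 'grip', 0.498)
```

Emit:
carry_out:
  targets:
    - [0, 0, 0, 0, 0, 2, 0]
    - [0, 0, 0, 0, 0, 3.5, 0]
    - [0, 0, 0, 0, 0, 3.7, 0]
    - [0, 0, 0, 0, 0, 3.7, 0]
    - [0, 0, 0, 0, 0, 3.7, -1]
    - [0, 0, 0, 0, 0, 3.7, -1]
    - [0, 0, 0, 0, 0, 3.7, -1]

```text
time_s: 15.12
ee_pos: [0.4178, 0.2339, 0.0475]
tool_rot: [-3.139, -0.0, -2.716]
contact_force: [4.9, -9.1, 5.5]
gripper_width: 0.174
```

Emit:
carry_out:
  targets:
    - [0, 0, 0, -1, 0, 0, -1]
    - [0, 0, 0, -2, 0, 0, -1]
    - [0, 0, 0, -3, 0, 0, -1]
    - [0, 0, 0, -4, 0, 0, -1]
    - [0, 0, 0, -4.5, 0, 0, -1]
    - [0, 0, 0, -4.62, 0, 0, -1]
    - [0, 0, 0, -4.62, 0, 0, -1]

```text
time_s: 16.0
ee_pos: [0.5213, 0.2807, 0.0475]
tool_rot: [-3.139, -0.004, -2.716]
contact_force: [-7.6, -13.2, 14.4]
gripper_width: 0.177
```

Emit:
carry_out:
  targets:
    - [0, 0, 0, -0.1, 0, 0, -1]
    - [0, 0, 0, -0.1, 0, 0, -1]
    - [0, 0, 0, -0.1, 0, 0, -1]

```text
time_s: 16.38
ee_pos: [0.5213, 0.2807, 0.0475]
tool_rot: [-3.139, -0.009, -2.716]
contact_force: [-20.0, -18.6, 21.0]
gripper_width: 0.175
```

```bash
python3 - <<'E'
from h import *
P=cloud(cam("top"))
a=np.radians(24.4);Q=P.reshape(-1,3);L=(Q[:,:2]-[.5995,.3167])@np.array([[np.cos(a),-np.sin(a)],[np.sin(a),np.cos(a)]])
m=(abs(L)<[.04,.02]).all(1)&(Q[:,2]<.062);print("inside z",np.histogram(Q[m,2],bins=np.arange(.02,.064,.004))[0])
print(arm.state()["contact_force"])
E
```

```text
inside z [ 0 11 15 86 77  2  0  0  0  0]
[-19.12890341 -19.61069892  21.74043029]
```

The slide is on its stop and one plate remains (top at about 36 mm). I'll draw again.

Emit:
carry_out:
  targets:
    - [0, 0, 0, 0.5, 0, 0, -1]
    - [0, 0, 0, 1.5, 0, 0, -1]
    - [0, 0, 0, 2.5, 0, 0, -1]
    - [0, 0, 0, 3.5, 0, 0, -1]
    - [0, 0, 0, 4.5, 0, 0, -1]
    - [0, 0, 0, 4.72, 0, 0, -1]
    - [0, 0, 0, 4.72, 0, 0, -1]

```text
time_s: 17.3
ee_pos: [0.4176, 0.2337, 0.0475]
tool_rot: [-3.139, 0.0, -2.716]
contact_force: [2.8, -10.5, 5.7]
gripper_width: 0.173
```

Emit:
carry_out:
  targets:
    - [0, 0, 0, 0, 0, 0, 0]
    - [0, 0, 0, 0, 0, 0, 0.3]
    - [0, 0, 0, 0, 0, -3, 1]
    - [0, 0, 0, 0, 0, -5, 1]
    - [0, 0, 0, -2.4, 0, -5, 1]
    - [0, 0, 0, -2.4, 0, -5, 1]
    - [0, 0, 0, -2.4, 0, -5, 1]

```text
time_s: 18.18
ee_pos: [0.4708, 0.2596, 0.1698]
tool_rot: [3.141, -0.005, -2.715]
contact_force: [0.2, 0.4, -0.3]
gripper_width: 1.001
```

```bash
python3 - <<'E'
from h import *
print(rect(cloud(cam("wrist")),(.4953,.2695),.062,.031,.05))
print(plan((.4953,.2695,.018),np.radians(114.4)))
E
```

```text
(7071, 'c', 496.5, 270.1, 'size', 118.5, 56.1, 'ang', 24.4, 'z', 0.036)
([0.0, -0.02, 0.0, -1.09, -0.05, 6.09], 'j6 to', np.float64(0.07), 'now', np.float64(0.08), 'pos', [0.4706, 0.2595, 0.1703], 'F', [-0.5, -0.8, -0.6], 'grip', 0.999)
```

Emit:
carry_out:
  targets:
    - [0, 0, 0, -1.09, -0.05, 2, 1]
    - [0, 0, 0, -1.09, -0.05, 4, 1]
    - [0, 0, 0, -1.09, -0.05, 5.9, 1]
    - [0, 0, 0, -1.09, -0.05, 6.1, 1]
    - [0, 0, 0, -1.09, -0.05, 6.1, -1]
    - [0, 0, 0, -1.09, -0.05, 6.1, -1]
    - [0, 0, 0, -1.09, -0.05, 6.1, -1]

```text
time_s: 19.1
ee_pos: [0.4976, 0.2705, 0.0212]
tool_rot: [3.141, 0.002, -2.715]
contact_force: [-1.3, -0.6, 7.5]
gripper_width: 0.634
```

Emit:
carry_out:
  targets:
    - [0, 0, 0, 0, 0, 0, -1]
    - [0, 0, 0, 0, 0, -1, -1]
    - [0, 0, 0, 0, 0, -3, -1]
    - [0, 0, 0, 0, 0, -5, -1]
    - [0, 0, 0, 0, 0, -6.5, -1]
    - [0, 0, 0, 0, 0, -6.5, -1]
    - [0, 0, 0, 0, 0, -6.5, -1]

```text
time_s: 19.98
ee_pos: [0.4966, 0.2698, 0.1806]
tool_rot: [3.141, -0.003, -2.715]
contact_force: [-0.1, 0.1, -1.5]
gripper_width: 0.637
```

```bash
python3 - <<'E'
from h import *
print(plan((.5825,-.0086,.18),np.radians(96.8)))
E
```

```text
([-0.0, -0.01, 1.76, 1.48, -11.56, 0.02], 'j6 to', np.float64(-0.13), 'now', np.float64(0.07), 'pos', [0.4966, 0.2698, 0.1806], 'F', [-0.1, 0.1, -1.5], 'grip', 0.637)
```

Emit:
carry_out:
  targets:
    - [0, 0, 1.76, 1.48, -11.56, 0, -1]
    - [0, 0, 1.76, 1.48, -11.56, 0, -1]
    - [0, 0, 1.76, 1.48, -11.56, 0, -1]
    - [0, 0, 1.76, 1.48, -11.56, 0, -1]
    - [0, 0, 1.76, 1.48, -11.56, 0, -1]
    - [0, 0, 1.76, 1.48, -11.56, 0, -1]
    - [0, 0, 1.76, 1.48, -11.56, 0, -1]
    - [0, 0, 1.76, 1.48, -11.56, 0, -1]

```text
time_s: 20.98
ee_pos: [0.5821, -0.0076, 0.18]
tool_rot: [-3.141, -0.004, -3.021]
contact_force: [0.3, 0.0, -1.7]
gripper_width: 0.638
```

```bash
python3 - <<'E'
from h import *
c=cam("wrist");s=arm.state();P=cloud(c);Q=P.reshape(-1,3)-s["ee_pos"]
R=Ro.from_euler('xyz',s["tool_rot"]).as_matrix();L=Q@R
m=(abs(L[:,1])<.024)&(L[:,0]>.02)&(L[:,0]<.046)&(abs(L[:,2])<.04);print("plate top z behind TCP",m.sum(),np.percentile(L[m,2],[5,50,95]),"front edge x",L[(abs(L[:,1])<.024)&(abs(L[:,2])<.03),0].max())
print(plan((.5828,-.0086,.0575),np.radians(96.8)))
E
```

```text
plate top z behind TCP 6098 [-0.01571438 -0.01468752 -0.01327028] front edge x 0.04980060002052047
([-0.0, -0.02, 0.01, -0.04, -0.04, 4.91], 'j6 to', np.float64(-0.13), 'now', np.float64(-0.13), 'pos', [0.5822, -0.0075, 0.1802], 'F', [0.1, 0.7, -1.6], 'grip', 0.635)
```

Emit:
carry_out:
  targets:
    - [0, 0, 0, -0.07, -0.02, 2.5, -1]
    - [0, 0, 0, -0.07, -0.02, 4.3, -1]
    - [0, 0, 0, -0.07, -0.02, 4.7, -1]
    - [0, 0, 0, -0.07, -0.02, 4.85, -1]
    - [0, 0, 0, -0.07, -0.02, 4.9, -1]
    - [0, 0, 0, -0.07, -0.02, 4.92, -1]
    - [0, 0, 0, -0.07, -0.02, 4.92, -1]

```text
time_s: 21.9
ee_pos: [0.5849, -0.0087, 0.0595]
tool_rot: [-3.141, -0.0, -3.022]
contact_force: [-3.1, 1.9, 6.4]
gripper_width: 0.636
```

Emit:
carry_out:
  targets:
    - [0, 0, 0, 0, 0, 0, -1]
    - [0, 0, 0, 0, 0, 0, -1]
    - [0, 0, 0, 0, 0, 0, 1]
    - [0, 0, 0, 0, 0, 0, 1]
    - [0, 0, 0, 0, 0, 0, 1]
    - [0, 0, 0, 0, 0, -2, 1]
    - [0, 0, 0, 2, 0, -5, 1]
    - [0, 0, 0, 2, 0, -5, 1]

```text
time_s: 22.9
ee_pos: [0.5344, -0.0151, 0.1859]
tool_rot: [-3.14, 0.0, -3.022]
contact_force: [-0.5, -0.3, 0.0]
gripper_width: 0.999
```

```bash
python3 - <<'E'
from h import *
c=cam("wrist");P=cloud(c)
print("base",rect(P,(.5834,-.0076),.085,.044,.052),"pl",rect(P,(.5845,-.0075),.06,.068,.09))
print(plan((.417,.2345,.14),np.radians(114.4)))
E
```

```text
base (6116, 'c', 581.4, -8.9, 'size', 130.8, 90.2, 'ang', 6.7, 'z', 0.048) pl (6400, 'c', 583.6, -9.1, 'size', 97.3, 56.3, 'ang', 6.9, 'z', 0.0721)
([-0.01, 0.01, -1.76, 3.46, 10.48, 1.9], 'j6 to', np.float64(0.09), 'now', np.float64(-0.15), 'pos', [0.5339, -0.0152, 0.1882], 'F', [1.1, 0.7, 3.3], 'grip', 1.0)
```

Second plate placed (top at 72 mm). Back to the handle to push the slide in.

Emit:
carry_out:
  targets:
    - [0, 0, -1.76, 3.46, 10.48, 1.9, 0]
    - [0, 0, -1.76, 3.46, 10.48, 1.9, 0]
    - [0, 0, -1.76, 3.46, 10.48, 1.9, 0]
    - [0, 0, -1.76, 3.46, 10.48, 1.9, 0]
    - [0, 0, -1.76, 3.46, 10.48, 1.9, 0]
    - [0, 0, -1.76, 3.46, 10.48, 1.9, 0]
    - [0, 0, -1.76, 3.46, 10.48, 1.9, 0]

```text
time_s: 23.82
ee_pos: [0.4176, 0.2347, 0.1349]
tool_rot: [-3.142, -0.003, -2.715]
contact_force: [0.4, -0.2, 0.3]
gripper_width: 0.503
```

```bash
python3 - <<'E'
from h import *
print(plan((.417,.2345,.044),np.radians(114.4)))
E
```

```text
([-0.0, -0.02, 0.0, 0.01, 0.0, 3.64], 'j6 to', np.float64(0.09), 'now', np.float64(0.09), 'pos', [0.4176, 0.2347, 0.1349], 'F', [0.4, -0.2, 0.3], 'grip', 0.503)
```

Emit:
carry_out:
  targets:
    - [0, 0, 0, 0, 0, 2, 0]
    - [0, 0, 0, 0, 0, 3.4, 0]
    - [0, 0, 0, 0, 0, 3.6, 0]
    - [0, 0, 0, 0, 0, 3.6, 0]
    - [0, 0, 0, 0, 0, 3.6, -1]
    - [0, 0, 0, 0, 0, 3.6, -1]
    - [0, 0, 0, 0, 0, 3.6, -1]

```text
time_s: 24.7
ee_pos: [0.4186, 0.2342, 0.047]
tool_rot: [-3.139, -0.0, -2.716]
contact_force: [3.2, -7.8, 5.4]
gripper_width: 0.175
```

Emit:
carry_out:
  targets:
    - [0, 0, 0, -1, 0, 0, -1]
    - [0, 0, 0, -2, 0, 0, -1]
    - [0, 0, 0, -3, 0, 0, -1]
    - [0, 0, 0, -4, 0, 0, -1]
    - [0, 0, 0, -4.5, 0, 0, -1]
    - [0, 0, 0, -4.68, 0, 0, -1]
    - [0, 0, 0, -4.68, 0, 0, -1]
    - [0, 0, 0, -4.68, 0, 0, -1]

```text
time_s: 25.7
ee_pos: [0.522, 0.281, 0.0469]
tool_rot: [-3.14, -0.007, -2.716]
contact_force: [-16.8, -16.0, 17.9]
gripper_width: 0.178
```

Emit:
carry_out:
  targets:
    - [0, 0, 0, 0.08, 0, 0, -1]
    - [0, 0, 0, 0.08, 0, 0, 0]
    - [0, 0, 0, 0.08, 0, 0, 0]
    - [0, 0, 0, 0.08, 0, -3, 0]
    - [0, 0, 0, 0.08, 0, -5, 1]
    - [0, 0, 0, 0.08, 0, -6, 1]

```text
time_s: 26.45
ee_pos: [0.5232, 0.2833, 0.1992]
tool_rot: [3.141, 0.002, -2.715]
contact_force: [0.3, 0.3, -0.7]
gripper_width: 0.903
```

```bash
python3 - <<'E'
from h import *
P=cloud(cam("top"))
a=np.radians(24.4);Q=P.reshape(-1,3);L=(Q[:,:2]-[.5995,.3167])@np.array([[np.cos(a),-np.sin(a)],[np.sin(a),np.cos(a)]])
m=(abs(L)<[.04,.017]).all(1)&(Q[:,2]<.062);print("inside z",np.histogram(Q[m,2],bins=np.arange(.02,.064,.004))[0])
m=(L[:,0]>.06)&(L[:,0]<.2)&(abs(L[:,1])<.03)&(Q[:,2]>.012);print("rear end",L[m,0].max())
print("mould",rect(P,(.46,-.303),.11,.016,.03),"rib",rect(P,(.46,-.303),.05,.030,.05))
print("stand",rect(P,(.657,-.209),.08,.06,.076),"pins",rect(P,(.657,-.209),.08,.085,.14))
c=cam("wrist");print("post",rect(cloud(c),(.521,.281),.03,.066,.09))
print(plan((.44,-.10,.20),np.radians(90)))
print(plan((.42,-.25,.20),np.radians(81.4)))
E
```

```text
inside z [ 2 58 54  4  0  0  0  0  0  0]
rear end 0.1664071118233332
mould (3281, 'c', 460.1, -302.9, 'size', 150.9, 110.8, 'ang', 171.9, 'z', 0.021) rib (129, 'c', 460.3, -303.7, 'size', 32.4, 16.5, 'ang', 173.6, 'z', 0.0387)
stand (904, 'c', 658.2, -209.2, 'size', 112.1, 51.0, 'ang', 177.3, 'z', 0.0709) pins (350, 'c', 657.7, -208.7, 'size', 83.4, 23.1, 'ang', 175.9, 'z', 0.1204)
post (378, 'c', 530.8, 284.5, 'size', 39.3, 15.3, 'ang', 24.1, 'z', 0.0747)
([0.01, 0.01, 2.45, 9.39, -12.58, -0.09], 'j6 to', np.float64(-0.22), 'now', np.float64(0.07), 'pos', [0.5234, 0.2834, 0.1985], 'F', [0.4, 0.0, -0.4], 'grip', 1.0)
([0.01, 0.01, 3.31, 12.6, -17.71, -0.11], 'j6 to', np.float64(-0.39), 'now', np.float64(0.07), 'pos', [0.5234, 0.2834, 0.1985], 'F', [0.4, 0.0, -0.4], 'grip', 1.0)
```

The magazine is empty (only the tray floor shows inside) and the slide is fully in. Now the cover.

```bash
python3 - <<'E'
from h import *
print(plan((.46,-.303,.20),np.radians(82)))
E
```

```text
([0.01, 0.01, 3.25, 12.02, -20.3, -0.11], 'j6 to', np.float64(-0.44), 'now', np.float64(0.07), 'pos', [0.5234, 0.2834, 0.1985], 'F', [0.4, 0.0, -0.4], 'grip', 1.0)
```

Emit:
carry_out:
  targets:
    - [0, 0, 3.25, 12, -20.3, 0, 1]
    - [0, 0, 3.25, 12, -20.3, 0, 1]
    - [0, 0, 3.25, 12, -20.3, 0, 1]
    - [0, 0, 3.25, 12, -20.3, 0, 1]
    - [0, 0, 3.25, 12, -20.3, 0, 1]
    - [0, 0, 3.25, 12, -20.3, 0, 1]
    - [0, 0, 3.25, 12, -20.3, 0, 1]
    - [0, 0, 3.25, 12, -20.3, 0, 1]

```text
time_s: 27.55
ee_pos: [0.468, -0.2164, 0.1942]
tool_rot: [-3.141, -0.004, 3.001]
contact_force: [2.0, 0.2, -0.3]
gripper_width: 1.002
```

```bash
python3 - <<'E'
from h import *
print(plan((.46,-.303,.20),np.radians(82)))
E
```

```text
([-0.01, -0.02, -0.01, -0.17, -3.48, -0.23], 'j6 to', np.float64(-0.44), 'now', np.float64(-0.29), 'pos', [0.468, -0.2164, 0.1942], 'F', [2.0, 0.2, -0.3], 'grip', 1.002)
```

Emit:
carry_out:
  targets:
    - [0, 0, 0, 0, -1.8, 0, 1]
    - [0, 0, 0, 0, -3, 0, 1]
    - [0, 0, 0, 0, -3.2, 0, 1]
    - [0, 0, 0, 0, -3.2, 0, 1]
    - [0, 0, 0, 0, -3.2, 0, 1]

```text
time_s: 28.18
ee_pos: [0.4577, -0.2928, 0.1953]
tool_rot: [-3.14, -0.003, 3.002]
contact_force: [-0.1, 1.0, 0.5]
gripper_width: 1.001
```

```bash
python3 - <<'E'
from h import *
c=cam("wrist");P=cloud(c);save(c,"w4.png")
print("mould",rect(P,(.46,-.303),.11,.016,.03),"rib",rect(P,(.46,-.303),.05,.032,.05))
print(plan((.46,-.303,.026),np.radians(82)))
E
```

```text
mould (15353, 'c', 458.1, -304.5, 'size', 149.5, 110.3, 'ang', 172.0, 'z', 0.022) rib (602, 'c', 457.9, -305.4, 'size', 31.7, 15.9, 'ang', 171.8, 'z', 0.0398)
([-0.01, -0.02, 0.0, -0.17, -0.38, 6.78], 'j6 to', np.float64(-0.44), 'now', np.float64(-0.43), 'pos', [0.4577, -0.2928, 0.1955], 'F', [0.0, -0.1, 0.3], 'grip', 1.002)
```

View pics/w4.png

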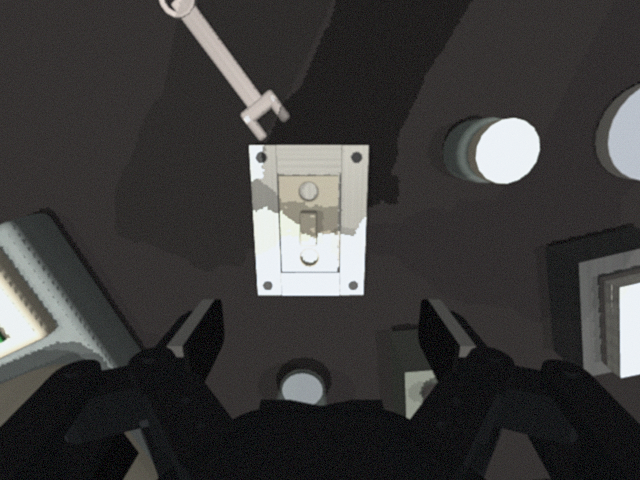

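The picture shows the cover in the mould with its rib at (309,235) between the two holes. The rib is at (0.458, -0.305), top at 39.8 mm, as expected.

Emit:
carry_out:
  targets:
    - [0, 0, 0, -0.09, -0.46, 2.5, 0]
    - [0, 0, 0, -0.09, -0.46, 5, 0]
    - [0, 0, 0, -0.09, -0.46, 6.4, 0]
    - [0, 0, 0, -0.09, -0.46, 6.75, 0]
    - [0, 0, 0, -0.09, -0.46, 6.75, 0]

```text
time_s: 28.85
ee_pos: [0.4581, -0.3054, 0.0278]
tool_rot: [-3.14, -0.002, 3.002]
contact_force: [0.6, -0.1, 0.3]
gripper_width: 0.503
```

```bash
python3 - <<'E'
from h import *
print(plan((.4582,-.305,.0255),np.radians(82)))
E
```

```text
([-0.01, -0.01, -0.0, -0.0, 0.02, 0.09], 'j6 to', np.float64(-0.45), 'now', np.float64(-0.45), 'pos', [0.4581, -0.3054, 0.0278], 'F', [0.6, -0.1, 0.3], 'grip', 0.503)
```

Emit:
carry_out:
  targets:
    - [0, 0, 0, 0, 0, 0.05, -1]
    - [0, 0, 0, 0, 0, 0.05, -1]
    - [0, 0, 0, 0, 0, 0.05, -1]
    - [0, 0, 0, 0, 0, 0.05, -1]
    - [0, 0, 0, 0, 0, -0.5, -1]
    - [0, 0, 0, 0, 0, -1.5, -1]
  newtons: 60

```text
time_s: 29.6
ee_pos: [0.4572, -0.3054, 0.0649]
tool_rot: [-3.141, -0.004, 3.001]
contact_force: [0.4, -0.3, -1.0]
gripper_width: 0.17
```

Emit:
carry_out:
  targets:
    - [0, 0, 0, 0, 0, -2, -1]
    - [0, 0, 0, 0, 0, -4, -1]
    - [0, 0, 0, 0, 0, -5, -1]
    - [0, 0, 0, 0, 0, -5, -1]
    - [0, 0, 0, 0, 0, -5, -1]

```text
time_s: 30.22
ee_pos: [0.4578, -0.3053, 0.1884]
tool_rot: [-3.141, -0.004, 3.001]
contact_force: [-0.7, 0.6, -1.5]
gripper_width: 0.164
```

```bash
python3 - <<'E'
from h import *
c=cam("wrist");s=arm.state();P=cloud(c);Q=P.reshape(-1,3)-s["ee_pos"]
R=Ro.from_euler('xyz',s["tool_rot"]).as_matrix();L=Q@R
m=(abs(L[:,1])<.024)&(L[:,0]>.02)&(L[:,0]<.046)&(abs(L[:,2])<.04);print("cover top z rel TCP",m.sum(),np.percentile(L[m,2],[5,50,95]),"front edge x",L[(abs(L[:,1])<.024)&(abs(L[:,2])<.03),0].max(), "y", np.percentile(L[(L[:,0]>.03)&(L[:,0]<.046)&(abs(L[:,2])<.03)&(abs(L[:,1])<.035),1],[1,99]))
print(plan((.5828,-.0088,.18),np.radians(96.8)))
E
```

```text
cover top z rel TCP 4760 [0.00410802 0.0051434  0.00684211] front edge x 0.04826871453203958 y [-0.02752273  0.02758985]
([-0.0, -0.03, -1.49, -3.3, 12.44, 0.29], 'j6 to', np.float64(-0.13), 'now', np.float64(-0.45), 'pos', [0.4576, -0.3052, 0.1879], 'F', [-0.0, 0.3, -0.8], 'grip', 0.172)
```

Emit:
carry_out:
  targets:
    - [0, 0, -1.49, -3.3, 12.44, 0, -1]
    - [0, 0, -1.49, -3.3, 12.44, 0, -1]
    - [0, 0, -1.49, -3.3, 12.44, 0, -1]
    - [0, 0, -1.49, -3.3, 12.44, 0, -1]
    - [0, 0, -1.49, -3.3, 12.44, 0, -1]
    - [0, 0, -1.49, -3.3, 12.44, 0, -1]
    - [0, 0, -1.49, -3.3, 12.44, 0, -1]
    - [0, 0, -1.49, -3.3, 12.44, 0, -1]

```text
time_s: 31.28
ee_pos: [0.5828, -0.0104, 0.1882]
tool_rot: [-3.141, -0.004, -3.024]
contact_force: [0.4, 0.6, -1.5]
gripper_width: 0.168
```

```bash
python3 - <<'E'
from h import *
c=cam("wrist");s=arm.state();P=cloud(c);Q=P.reshape(-1,3)-s["ee_pos"]
R=Ro.from_euler('xyz',s["tool_rot"]).as_matrix();L=Q@R
m=(abs(L[:,1])<.024)&(L[:,0]>.02)&(L[:,0]<.046)&(abs(L[:,2])<.04);print("cover top z rel TCP",m.sum(),np.percentile(L[m,2],[5,50,95]))
print(plan((.5833,-.009,.0875),np.radians(96.8)))
E
```

```text
cover top z rel TCP 4736 [0.00481244 0.00582743 0.00749946]
([-0.0, -0.02, -0.01, -0.04, 0.06, 4.04], 'j6 to', np.float64(-0.13), 'now', np.float64(-0.13), 'pos', [0.5829, -0.0105, 0.1885], 'F', [0.6, 0.2, -1.1], 'grip', 0.17)
```

Emit:
carry_out:
  targets:
    - [0, 0, 0, -0.04, 0.04, 2, -1]
    - [0, 0, 0, -0.04, 0.04, 3.4, -1]
    - [0, 0, 0, -0.04, 0.04, 3.8, -1]
    - [0, 0, 0, -0.04, 0.04, 3.95, -1]
    - [0, 0, 0, -0.04, 0.04, 4.02, -1]
    - [0, 0, 0, -0.04, 0.04, 4.02, -1]
    - [0, 0, 0, -0.04, 0.04, 4.02, -1]

```text
time_s: 32.2
ee_pos: [0.5843, -0.0081, 0.0889]
tool_rot: [-3.141, -0.002, -3.022]
contact_force: [-0.1, -0.5, -0.3]
gripper_width: 0.169
```

Emit:
carry_out:
  targets:
    - [0, 0, 0, 0, 0, 0, -1]
    - [0, 0, 0, 0, 0, 0, 0]
    - [0, 0, 0, 0, 0, 0, 0]
    - [0, 0, 0, 0, 0, -2, 0.3]
    - [0, 0, 0, 2, 0, -4.5, 1]
    - [0, 0, 0, 2, 0, -4.5, 1]
    - [0, 0, 0, 2, 0, -4.5, 1]

```text
time_s: 33.08
ee_pos: [0.5349, -0.014, 0.2018]
tool_rot: [-3.141, -0.001, -3.022]
contact_force: [0.6, -0.8, -0.3]
gripper_width: 1.004
```

```bash
python3 - <<'E'
from h import *
c=cam("wrist");P=cloud(c);save(c,"w5.png",(200,150,440,390),2.5)
print("base",rect(P,(.5834,-.0076),.085,.044,.052),"cover",rect(P,(.5834,-.0088),.065,.077,.086),"rib",rect(P,(.5834,-.0088),.06,.092,.12))
P=cloud(cam("top"));print("stand",rect(P,(.657,-.209),.08,.06,.076),"pinA",rect(P,(.688,-.21),.025,.11,.14),"pinB",rect(P,(.628,-.208),.025,.11,.14))
print(plan((.57,-.208,.24),np.radians(88)))
E
```

```text
base (5284, 'c', 582.0, -8.9, 'size', 131.9, 90.3, 'ang', 6.7, 'z', 0.0481) cover (5418, 'c', 583.7, -8.1, 'size', 96.9, 56.1, 'ang', 6.8, 'z', 0.0821) rib (744, 'c', 583.1, -8.4, 'size', 31.7, 15.6, 'ang', 7.0, 'z', 0.0999)
stand (898, 'c', 657.6, -209.2, 'size', 111.2, 51.0, 'ang', 177.4, 'z', 0.0707) pinA (125, 'c', 686.6, -210.5, 'size', 23.7, 22.7, 'ang', 131.1, 'z', 0.1218) pinB (127, 'c', 628.2, -206.6, 'size', 23.0, 22.5, 'ang', 96.1, 'z', 0.1219)
([-0.0, -0.02, 0.88, -0.47, -7.88, -1.62], 'j6 to', np.float64(-0.31), 'now', np.float64(-0.14), 'pos', [0.5348, -0.0139, 0.1994], 'F', [-0.4, 0.2, -0.4], 'grip', 1.002)
```

View pics/w5.png

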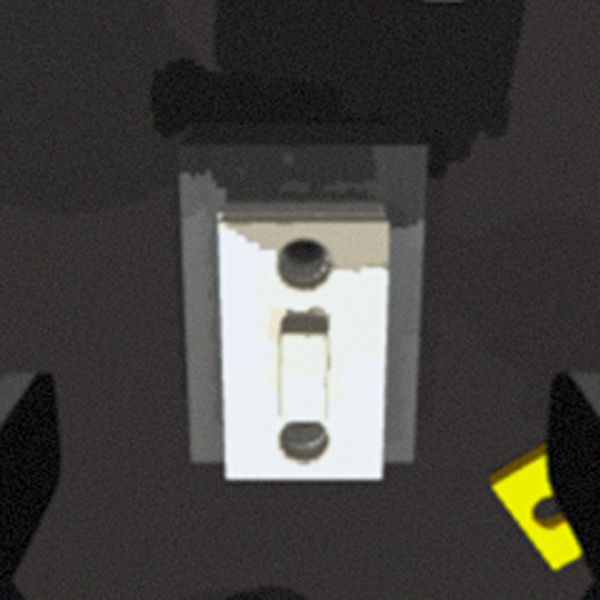

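The pack is stacked, with the rib at (303,375) in the crop and both holes open. Now the pins.

Emit:
carry_out:
  targets:
    - [0, 0, 0.88, -3.5, -7.88, -1, 1]
    - [0, 0, 0.88, -3.5, -7.88, -1, 1]
    - [0, 0, 0.88, -3.5, -7.88, -1, 1]
    - [0, 0, 0.88, -3.5, -7.88, -1, 1]
    - [0, 0, 0.88, -3.5, -7.88, -1, 1]
    - [0, 0, 0.88, -3.5, -7.88, -1, 1]

```text
time_s: 33.92
ee_pos: [0.6449, -0.1986, 0.2237]
tool_rot: [-3.141, -0.006, 3.108]
contact_force: [0.4, 0.6, -0.5]
gripper_width: 0.999
```

```bash
python3 - <<'E'
from h import *
c=cam("wrist");P=cloud(c);save(c,"w6.png")
print("stand",rect(P,(.657,-.209),.08,.06,.076),"pinA",rect(P,(.688,-.21),.025,.116,.14),"pinB",rect(P,(.628,-.208),.025,.116,.14))
print(plan((.627,-.208,.13),np.radians(88)))
E
```

```text
stand (4468, 'c', 656.2, -210.7, 'size', 110.6, 50.1, 'ang', 177.6, 'z', 0.072) pinA (712, 'c', 685.2, -212.4, 'size', 23.7, 23.1, 'ang', 162.7, 'z', 0.1229) pinB (793, 'c', 626.6, -208.7, 'size', 23.4, 23.1, 'ang', 14.4, 'z', 0.1229)
([-0.0, -0.03, 0.01, 0.68, -0.41, 3.78], 'j6 to', np.float64(-0.29), 'now', np.float64(-0.26), 'pos', [0.6448, -0.1983, 0.2244], 'F', [-0.6, -0.5, 0.6], 'grip', 1.0)
```

View pics/w6.png

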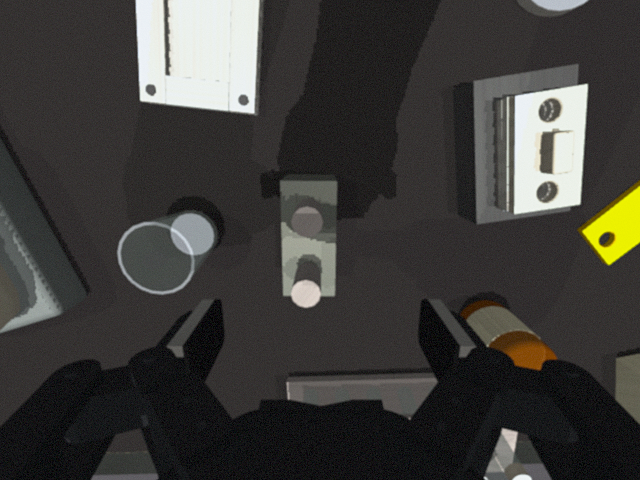

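The two pins stand in the stand at (306,215) and (306,292), and the pack is at (545,150). I'll take the near pin first.

```bash
python3 - <<'E'
from h import *
print(plan((.6266,-.2087,.088),np.radians(88)))
E
```

```text
([-0.0, -0.03, 0.01, 0.69, -0.44, 5.46], 'j6 to', np.float64(-0.29), 'now', np.float64(-0.26), 'pos', [0.6448, -0.1983, 0.2244], 'F', [-0.6, -0.5, 0.6], 'grip', 1.0)
```

Emit:
carry_out:
  targets:
    - [0, 0, 0, 0.69, -0.44, 1, 0.3]
    - [0, 0, 0, 0.69, -0.44, 2, 0.3]
    - [0, 0, 0, 0.69, -0.44, 3, 0.3]
    - [0, 0, 0, 0.69, -0.44, 4, 0.3]
    - [0, 0, 0, 0.69, -0.44, 5, 0.3]
    - [0, 0, 0, 0.69, -0.44, 5.45, 0.3]
    - [0, 0, 0, 0.69, -0.44, 5.45, 0.3]

```text
time_s: 34.85
ee_pos: [0.6266, -0.2089, 0.0891]
tool_rot: [-3.141, -0.004, 3.108]
contact_force: [1.0, 0.3, 1.0]
gripper_width: 0.647
```

```bash
python3 - <<'E'
from h import *
print(plan((.6266,-.2087,.088),np.radians(88)),arm.state()["tool_rot"])
E
```

```text
([-0.0, -0.02, 0.01, -0.0, 0.01, 0.05], 'j6 to', np.float64(-0.29), 'now', np.float64(-0.29), 'pos', [0.6266, -0.2089, 0.0891], 'F', [1.0, 0.3, 1.0], 'grip', 0.647) [-3.14073526 -0.00399494  3.10806749]
```

Close with 110 N, then lift 115 mm.

Emit:
carry_out:
  targets:
    - [0, 0, 0, 0, 0, 0, -1]
    - [0, 0, 0, 0, 0, 0, -1]
    - [0, 0, 0, 0, 0, 0, -1]
    - [0, 0, 0, 0, 0, 0, -1]
    - [0, 0, 0, 0, 0, -0.5, -1]
    - [0, 0, 0, 0, 0, -1.5, -1]
    - [0, 0, 0, 0, 0, -2.5, -1]
    - [0, 0, 0, 0, 0, -3.5, -1]
  newtons: 110

```text
time_s: 35.85
ee_pos: [0.627, -0.2096, 0.1781]
tool_rot: [-3.14, -0.003, 3.107]
contact_force: [-0.4, -0.2, -2.2]
gripper_width: 0.25
```

Emit:
carry_out:
  targets:
    - [0, 0, 0, 0, 0, -1.2, -1]
    - [0, 0, 0, 0, 0, -1.2, -1]
    - [0, 0, 0, 0, 0, -1.2, -1]

```text
time_s: 36.22
ee_pos: [0.6272, -0.2095, 0.2058]
tool_rot: [-3.141, -0.004, 3.107]
contact_force: [-0.2, -0.0, -2.6]
gripper_width: 0.249
```

```bash
python3 - <<'E'
from h import *
print(plan((.5497,-.0124,.215),np.radians(96.8)),arm.state()["tool_rot"])
c=cam("scene");P=cloud(c).reshape(-1,3);s=arm.state();p=s["ee_pos"]
m=(np.hypot(P[:,0]-p[0],P[:,1]-p[1])<.03)&(P[:,2]<p[2]-.01)&(P[:,2]>.08);print(m.sum(),P[m,2].min() if m.any() else None)
b=(P[m,2]*1000//10).astype(int)
for k in np.unique(b): print(k*10,P[m][b==k].mean(0).round(4),(b==k).sum())
save(c,"s2.png")
E
```

```text
([-0.0, -0.02, -0.88, 3.37, 7.77, -0.36], 'j6 to', np.float64(-0.14), 'now', np.float64(-0.29), 'pos', [0.6272, -0.2095, 0.2058], 'F', [-0.2, -0.0, -2.6], 'grip', 0.249) [-3.1406918  -0.00425906  3.10726961]
243 0.12108813638479421
120 [ 0.6283 -0.2092  0.1257] 11
130 [ 0.6295 -0.2084  0.1355] 19
140 [ 0.6311 -0.2072  0.1454] 30
150 [ 0.6313 -0.2069  0.1549] 40
160 [ 0.6315 -0.2069  0.1647] 40
170 [ 0.6313 -0.2074  0.1745] 45
180 [ 0.6315 -0.2068  0.1851] 43
190 [ 0.6333 -0.2076  0.1923] 15
```

Emit:
carry_out:
  targets:
    - [0, 0, -0.88, 3.37, 7.77, -0.36, -1]
    - [0, 0, -0.88, 3.37, 7.77, -0.36, -1]
    - [0, 0, -0.88, 3.37, 7.77, -0.36, -1]
    - [0, 0, -0.88, 3.37, 7.77, -0.36, -1]
    - [0, 0, -0.88, 3.37, 7.77, -0.36, -1]
    - [0, 0, -0.88, 3.37, 7.77, -0.36, -1]
    - [0, 0, -0.88, 3.37, 7.77, -0.36, -1]

```text
time_s: 37.15
ee_pos: [0.55, -0.0134, 0.2153]
tool_rot: [-3.141, -0.004, -3.024]
contact_force: [-0.1, -0.0, -2.1]
gripper_width: 0.251
```

```bash
python3 - <<'E'
from h import *
print(plan((.5495,-.0125,.165),np.radians(96.8)),arm.state()["tool_rot"])
E
```

```text
([-0.0, -0.02, -0.0, 0.01, 0.04, 2.01], 'j6 to', np.float64(-0.14), 'now', np.float64(-0.14), 'pos', [0.55, -0.0134, 0.2153], 'F', [-0.1, -0.0, -2.1], 'grip', 0.251) [-3.14091337 -0.00421684 -3.02350429]
```

Emit:
carry_out:
  targets:
    - [0, 0, 0, 0.01, 0.04, 1, -1]
    - [0, 0, 0, 0.01, 0.04, 1.8, -1]
    - [0, 0, 0, 0.01, 0.04, 2.1, -1]
    - [0, 0, 0, 0.01, 0.04, 2.4, -1]
    - [0, 0, 0, 0.01, 0.04, 2.6, -1]
    - [0, 0, 0, 0.01, 0.04, 2.6, -1]

```text
time_s: 37.9
ee_pos: [0.5493, -0.0117, 0.151]
tool_rot: [-3.141, -0.003, -3.022]
contact_force: [-0.3, 0.5, -2.3]
gripper_width: 0.252
```

Emit:
carry_out:
  targets:
    - [0, 0, 0, 0, -0.02, 0.2, -1]
    - [0, 0, 0, 0, -0.03, 0.4, -1]
    - [0, 0, 0, 0, -0.03, 0.6, -1]
    - [0, 0, 0, 0, -0.03, 0.8, -1]
    - [0, 0, 0, 0, -0.03, 1.0, -1]
    - [0, 0, 0, 0, -0.03, 1.0, -1]

```text
time_s: 38.65
ee_pos: [0.5491, -0.0124, 0.1254]
tool_rot: [-3.141, -0.004, -3.022]
contact_force: [3.9, -0.1, -2.1]
gripper_width: 0.254
```

Emit:
carry_out:
  targets:
    - [0, 0, 0, 0, 0, 0.15, -1]
    - [0, 0, 0, 0, 0, 0.3, -1]
    - [0, 0, 0, 0, 0, 0.45, -1]
    - [0, 0, 0, 0, 0, 0.6, -1]
    - [0, 0, 0, 0, 0, 0.6, -1]

```text
time_s: 39.28
ee_pos: [0.5503, -0.012, 0.1116]
tool_rot: [-3.141, -0.0, -3.022]
contact_force: [6.8, 1.1, 3.4]
gripper_width: 0.251
```

Emit:
carry_out:
  targets:
    - [0, 0, 0, -0.03, 0, 0.15, -1]
    - [0, 0, 0, -0.03, 0, 0.3, -1]
    - [0, 0, 0, -0.03, 0, 0.45, -1]
    - [0, 0, 0, -0.03, 0, 0.6, -1]
    - [0, 0, 0, -0.03, 0, 0.6, -1]

```text
time_s: 39.9
ee_pos: [0.5509, -0.0124, 0.0988]
tool_rot: [-3.14, 0.001, -3.022]
contact_force: [0.4, -1.3, 20.8]
gripper_width: 0.248
```

Emit:
carry_out:
  targets:
    - [0, 0, 0, 0, 0, 0.1, -1]
    - [0, 0, 0, 0, 0, 0.2, -1]
    - [0, 0, 0, 0, 0, 0.3, -1]
    - [0, 0, 0, 0, 0, 0.3, -1]

```text
time_s: 40.4
ee_pos: [0.5509, -0.0124, 0.092]
tool_rot: [-3.14, 0.001, -3.022]
contact_force: [-1.9, -0.7, 25.6]
gripper_width: 0.251
```

Emit:
carry_out:
  targets:
    - [0, 0, 0, 0, 0, 0.1, -1]
    - [0, 0, 0, 0, 0, 0.2, -1]
    - [0, 0, 0, 0, 0, 0.2, -1]

```text
time_s: 40.78
ee_pos: [0.5512, -0.0123, 0.0917]
tool_rot: [-3.14, 0.005, -3.022]
contact_force: [-16.9, -0.9, 59.5]
gripper_width: 0.249
```

A hard stop at about the expected height. I'll relax, release and check.

Emit:
carry_out:
  targets:
    - [0, 0, 0, 0, 0, -0.25, -1]
    - [0, 0, 0, 0, 0, -0.25, -1]
    - [0, 0, 0, 0, 0, -0.25, 0.2]
    - [0, 0, 0, 0, 0, -0.25, 0.2]
    - [0, 0, 0, 0, 0, -2, 0.2]
    - [0, 0, 0, 0, 0, -4, 1]
    - [0, 0, 0, 0, 0, -5.5, 1]
    - [0, 0, 0, 0, 0, -5.5, 1]

```text
time_s: 41.78
ee_pos: [0.5511, -0.0121, 0.2233]
tool_rot: [-3.141, -0.0, -3.022]
contact_force: [-0.3, 0.7, -1.2]
gripper_width: 1.001
```

```bash
python3 - <<'E'
from h import *
c=cam("wrist");P=cloud(c);save(c,"w7.png",(180,100,460,380),2)
print("base",rect(P,(.5834,-.0076),.085,.044,.052),"cover",rect(P,(.5834,-.0088),.065,.077,.086),"rib",rect(P,(.5834,-.0088),.024,.092,.112),"pin",rect(P,(.5497,-.0124),.03,.115,.14))
P=cloud(cam("top"));print("stand",rect(P,(.657,-.209),.08,.06,.076),"pinA",rect(P,(.688,-.21),.035,.11,.14))
print(plan((.645,-.20,.224),np.radians(88)))
E
```

```text
base (4715, 'c', 581.4, -9.0, 'size', 130.4, 90.1, 'ang', 6.7, 'z', 0.0481) cover (4405, 'c', 581.4, -8.2, 'size', 97.0, 56.1, 'ang', 6.6, 'z', 0.082) rib (586, 'c', 582.1, -8.2, 'size', 30.1, 15.7, 'ang', 7.1, 'z', 0.0999) pin (795, 'c', 549.1, -12.4, 'size', 23.5, 23.2, 'ang', 21.0, 'z', 0.124)
stand (1053, 'c', 658.2, -209.2, 'size', 111.6, 51.4, 'ang', 178.1, 'z', 0.0709) pinA (126, 'c', 686.6, -210.5, 'size', 23.6, 22.6, 'ang', 154.1, 'z', 0.1219)
([-0.0, -0.03, 0.88, -2.87, -7.91, -0.17], 'j6 to', np.float64(-0.27), 'now', np.float64(-0.14), 'pos', [0.5501, -0.0122, 0.2199], 'F', [0.4, 0.4, -1.0], 'grip', 1.003)
```

View pics/w7.png

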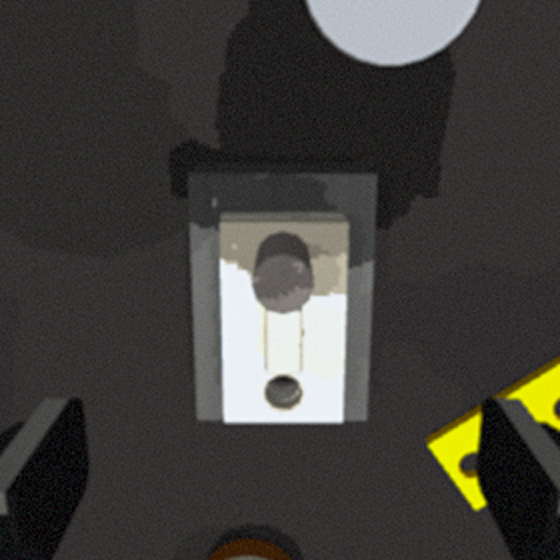

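The first pin is home: its top is at 124 mm, which is 82 + 42. Now the second pin.

```bash
python3 - <<'E'
from h import *
print(plan((.680,-.2115,.19),np.radians(88)))
E
```

```text
([-0.0, -0.03, 0.88, -4.21, -8.53, 1.18], 'j6 to', np.float64(-0.27), 'now', np.float64(-0.14), 'pos', [0.5501, -0.0122, 0.2199], 'F', [0.4, 0.4, -1.0], 'grip', 1.003)
```

Emit:
carry_out:
  targets:
    - [0, 0, 0.88, -4.2, -8.53, 0, 1]
    - [0, 0, 0.88, -4.2, -8.53, 0, 1]
    - [0, 0, 0.88, -4.2, -8.53, 0.6, 1]
    - [0, 0, 0.88, -4.2, -8.53, 1.2, 1]
    - [0, 0, 0.88, -4.2, -8.53, 1.2, 1]
    - [0, 0, 0.88, -4.2, -8.53, 1.2, 1]

```text
time_s: 42.62
ee_pos: [0.6792, -0.2112, 0.189]
tool_rot: [-3.141, -0.006, 3.107]
contact_force: [-0.9, -0.3, 0.1]
gripper_width: 0.999
```

```bash
python3 - <<'E'
from h import *
P=cloud(cam("wrist"))
print("stand",rect(P,(.657,-.209),.08,.06,.076),"pinA",rect(P,(.686,-.211),.025,.116,.14))
print(plan((.6852,-.2124,.088),np.radians(88)),arm.state()["tool_rot"],arm.state()["joints"])
E
```

```text
stand (7109, 'c', 656.3, -210.7, 'size', 110.3, 50.2, 'ang', 177.6, 'z', 0.072) pinA (1005, 'c', 685.3, -212.5, 'size', 23.5, 23.2, 'ang', 131.1, 'z', 0.1229)
([-0.0, -0.02, 0.01, -0.25, -0.06, 4.1], 'j6 to', np.float64(-0.27), 'now', np.float64(-0.27), 'pos', [0.6794, -0.2107, 0.1905], 'F', [-0.6, -0.3, -0.2], 'grip', 1.003) [-3.14088461 -0.00403432  3.10781546] [-0.30001175  0.49845733  0.60445191  1.68049681 -0.00174452 -0.26623275]
```

Emit:
carry_out:
  targets:
    - [0, 0, 0, -0.25, -0.06, 0, 0.3]
    - [0, 0, 0, -0.25, -0.06, 1, 0.3]
    - [0, 0, 0, -0.25, -0.06, 2, 0.3]
    - [0, 0, 0, -0.25, -0.06, 3, 0.3]
    - [0, 0, 0, -0.25, -0.06, 3.8, 0.3]
    - [0, 0, 0, -0.25, -0.06, 4.1, 0.3]
    - [0, 0, 0, -0.25, -0.06, 4.1, 0.3]
    - [0, 0, 0, -0.25, -0.06, 4.1, 0.3]

```text
time_s: 43.68
ee_pos: [0.6863, -0.2132, 0.0897]
tool_rot: [-3.14, -0.001, 3.108]
contact_force: [0.3, 0.1, -0.2]
gripper_width: 0.651
```

Emit:
carry_out:
  targets:
    - [0, 0, 0, 0, 0, 0, -1]
    - [0, 0, 0, 0, 0, 0, -1]
    - [0, 0, 0, 0, 0, 0, -1]
    - [0, 0, 0, 0, 0, 0, -1]
    - [0, 0, 0, 0, 0, -0.5, -1]
    - [0, 0, 0, 0, 0, -1.5, -1]
    - [0, 0, 0, 0, 0, -2.5, -1]
    - [0, 0, 0, 0, 0, -3.5, -1]
  newtons: 110

```text
time_s: 44.68
ee_pos: [0.6856, -0.2137, 0.1767]
tool_rot: [-3.14, -0.004, 3.107]
contact_force: [0.5, 0.0, -1.7]
gripper_width: 0.256
```

Emit:
carry_out:
  targets:
    - [0, 0, 0, 0, 0, -1.2, -1]
    - [0, 0, 0, 0, 0, -1.2, -1]
    - [0, 0, 0, 0, 0, -1.2, -1]

```text
time_s: 45.05
ee_pos: [0.6859, -0.2134, 0.2045]
tool_rot: [-3.14, -0.004, 3.107]
contact_force: [0.5, 0.1, -1.8]
gripper_width: 0.253
```

```bash
python3 - <<'E'
from h import *
c=cam("scene");P=cloud(c).reshape(-1,3);s=arm.state();p=s["ee_pos"]
m=(np.hypot(P[:,0]-p[0],P[:,1]-p[1])<.03)&(P[:,2]<p[2]-.01)&(P[:,2]>.08)
b=(P[m,2]*1000//10).astype(int);print(P[m,2].min())
for k in np.unique(b): print(k*10,P[m][b==k].mean(0).round(4),(b==k).sum())
print(plan((.6150,-.0048,.215),np.radians(96.8)),s["tool_rot"])
E
```

```text
0.12135651304249417
120 [ 0.6885 -0.2121  0.1252] 11
130 [ 0.6899 -0.2115  0.135 ] 21
140 [ 0.6906 -0.2103  0.1454] 31
150 [ 0.6911 -0.2105  0.155 ] 43
160 [ 0.6912 -0.2104  0.1651] 48
170 [ 0.6916 -0.2105  0.1753] 46
180 [ 0.6906 -0.2105  0.185 ] 48
190 [ 0.6913 -0.2105  0.1919] 18
([-0.0, -0.03, -0.88, 3.12, 8.24, -0.43], 'j6 to', np.float64(-0.13), 'now', np.float64(-0.27), 'pos', [0.6857, -0.2133, 0.204], 'F', [0.3, -0.4, -2.1], 'grip', 0.254) [-3.14074637 -0.00535383  3.10712145]
```

Emit:
carry_out:
  targets:
    - [0, 0, -0.88, 3.08, 8.24, -0.43, -1]
    - [0, 0, -0.88, 3.08, 8.24, -0.43, -1]
    - [0, 0, -0.88, 3.08, 8.24, -0.43, -1]
    - [0, 0, -0.88, 3.08, 8.24, -0.43, -1]
    - [0, 0, -0.88, 3.08, 8.24, -0.43, -1]
    - [0, 0, -0.88, 3.08, 8.24, -0.43, -1]
    - [0, 0, -0.88, 3.08, 8.24, -0.43, -1]

```text
time_s: 45.98
ee_pos: [0.6163, -0.0057, 0.2157]
tool_rot: [-3.141, -0.004, -3.024]
contact_force: [-0.4, 0.2, -1.9]
gripper_width: 0.251
```

```bash
python3 - <<'E'
from h import *
c=cam("scene");P=cloud(c).reshape(-1,3);s=arm.state();p=s["ee_pos"]
m=(np.hypot(P[:,0]-p[0],P[:,1]-p[1])<.03)&(P[:,2]<p[2]-.01)&(P[:,2]>.1);print("tip z",P[m,2].min())
print(plan((.6160,-.0047,.150),np.radians(96.8)),arm.state()["tool_rot"])
E
```

```text
tip z 0.10028627549124358
([-0.0, -0.02, -0.0, -0.0, 0.04, 2.63], 'j6 to', np.float64(-0.13), 'now', np.float64(-0.13), 'pos', [0.6164, -0.0057, 0.2158], 'F', [0.3, -0.3, -2.2], 'grip', 0.255) [-3.14085702 -0.00409121 -3.02367959]
```

Emit:
carry_out:
  targets:
    - [0, 0, 0, 0, 0.03, 1, -1]
    - [0, 0, 0, 0, 0.03, 1.8, -1]
    - [0, 0, 0, 0, 0.03, 2.1, -1]
    - [0, 0, 0, 0, 0.03, 2.4, -1]
    - [0, 0, 0, 0, 0.03, 2.6, -1]
    - [0, 0, 0, 0, 0.03, 2.6, -1]

```text
time_s: 46.78
ee_pos: [0.616, -0.004, 0.1515]
tool_rot: [-3.141, -0.003, -3.022]
contact_force: [0.7, 0.7, -1.5]
gripper_width: 0.252
```

Emit:
carry_out:
  targets:
    - [0, 0, 0, 0, 0, 0.2, -1]
    - [0, 0, 0, 0, 0, 0.4, -1]
    - [0, 0, 0, 0, 0, 0.6, -1]
    - [0, 0, 0, 0, 0, 0.8, -1]
    - [0, 0, 0, 0, 0, 1.0, -1]
    - [0, 0, 0, 0, 0, 1.0, -1]

```text
time_s: 47.52
ee_pos: [0.6155, -0.0041, 0.1258]
tool_rot: [-3.141, -0.004, -3.022]
contact_force: [-2.4, -1.6, -2.9]
gripper_width: 0.255
```

Emit:
carry_out:
  targets:
    - [0, 0, 0, 0, -0.02, 0.2, -1]
    - [0, 0, 0, 0, -0.02, 0.4, -1]
    - [0, 0, 0, 0, -0.02, 0.6, -1]
    - [0, 0, 0, 0, -0.02, 0.6, -1]

```text
time_s: 48.02
ee_pos: [0.6156, -0.0044, 0.111]
tool_rot: [-3.141, -0.004, -3.022]
contact_force: [-3.3, -1.7, -1.9]
gripper_width: 0.255
```

Emit:
carry_out:
  targets:
    - [0, 0, 0, 0, 0, 0.15, -1]
    - [0, 0, 0, 0, 0, 0.3, -1]
    - [0, 0, 0, 0, 0, 0.45, -1]
    - [0, 0, 0, 0, 0, 0.6, -1]
    - [0, 0, 0, 0, 0, 0.6, -1]

```text
time_s: 48.65
ee_pos: [0.616, -0.0046, 0.0983]
tool_rot: [-3.141, -0.001, -3.022]
contact_force: [-9.0, -1.0, 12.6]
gripper_width: 0.252
```

Emit:
carry_out:
  targets:
    - [0, 0, 0, 0.03, 0, 0.1, -1]
    - [0, 0, 0, 0.03, 0, 0.2, -1]
    - [0, 0, 0, 0.03, 0, 0.3, -1]
    - [0, 0, 0, 0.03, 0, 0.3, -1]

```text
time_s: 49.15
ee_pos: [0.6156, -0.0047, 0.0904]
tool_rot: [-3.14, -0.001, -3.022]
contact_force: [-4.1, -2.3, 10.6]
gripper_width: 0.253
```

Emit:
carry_out:
  targets:
    - [0, 0, 0, 0, 0, 0.1, -1]
    - [0, 0, 0, 0, 0, 0.2, -1]
    - [0, 0, 0, 0, 0, 0.2, -1]

```text
time_s: 49.52
ee_pos: [0.6159, -0.0047, 0.0899]
tool_rot: [-3.14, 0.003, -3.022]
contact_force: [-17.1, -0.9, 37.0]
gripper_width: 0.244
```

Emit:
carry_out:
  targets:
    - [0, 0, 0, 0, 0, -0.2, -1]
    - [0, 0, 0, 0, 0, -0.2, -1]
    - [0, 0, 0, 0, 0, -0.2, 0.2]
    - [0, 0, 0, 0, 0, -0.2, 0.2]
    - [0, 0, 0, 0, 0, -2, 0.2]
    - [0, 0, 0, 2, 0, -4, 1]
    - [0, 0, 0, 3, 0, -5.5, 1]
    - [0, 0, 0, 3, 0, -5.5, 1]

```text
time_s: 50.52
ee_pos: [0.5412, -0.0134, 0.2261]
tool_rot: [-3.14, 0.004, -3.022]
contact_force: [-0.6, 0.1, -0.9]
gripper_width: 0.999
```

```bash
python3 - <<'E'
from h import *
c=cam("wrist");P=cloud(c);save(c,"w8.png",(180,100,460,380),2)
print("base",rect(P,(.5834,-.0076),.085,.044,.052),"cover",rect(P,(.5834,-.0088),.065,.077,.086),"rib",rect(P,(.5825,-.0088),.021,.092,.106),"near",rect(P,(.5497,-.0124),.03,.115,.14),"far",rect(P,(.615,-.005),.03,.115,.14))
c=cam("top");P=cloud(c);save(c,"top9.png")
print("near",rect(P,(.5497,-.0124),.03,.115,.14),"far",rect(P,(.615,-.005),.03,.115,.14),"base",rect(P,(.5834,-.0076),.085,.042,.052))
print("yellow/jar/beaker",rect(P,(.412,-.138),.05,.05,.09),rect(P,(.664,-.343),.05,.03,.2))
a=np.radians(24.4);Q=P.reshape(-1,3);L=(Q[:,:2]-[.5995,.3167])@np.array([[np.cos(a),-np.sin(a)],[np.sin(a),np.cos(a)]])
m=(L[:,0]>-.2)&(L[:,0]<-.066)&(abs(L[:,1])<.03)&(Q[:,2]>.066);print("post local",np.median(L[m],0),m.sum())
c=cam("scene");save(c,"s9.png",(230,210,400,340),4);print(arm.state()["ee_pos"],arm.state()["contact_force"])
E
```

```text
base (4527, 'c', 581.4, -9.0, 'size', 130.5, 90.4, 'ang', 6.8, 'z', 0.048) cover (3882, 'c', 581.5, -8.2, 'size', 96.2, 56.0, 'ang', 6.9, 'z', 0.082) rib (520, 'c', 585.9, -7.5, 'size', 34.8, 15.2, 'ang', 7.3, 'z', 0.0999) near (765, 'c', 549.7, -12.4, 'size', 23.4, 23.3, 'ang', 175.2, 'z', 0.124) far (692, 'c', 614.5, -4.8, 'size', 23.9, 23.1, 'ang', 16.1, 'z', 0.1239)
near none far none base none
yellow/jar/beaker (127, 'c', 412.2, -154.2, 'size', 44.1, 14.6, 'ang', 179.5, 'z', 0.0686) (791, 'c', 664.4, -342.6, 'size', 66.2, 65.7, 'ang', 178.4, 'z', 0.0675)
post local [-0.08668396 -0.00085686] 69
[ 0.5413157  -0.01327537  0.22084091] [ 0.34567958  0.16972488 -0.3468995 ]
```

View pics/s9.png

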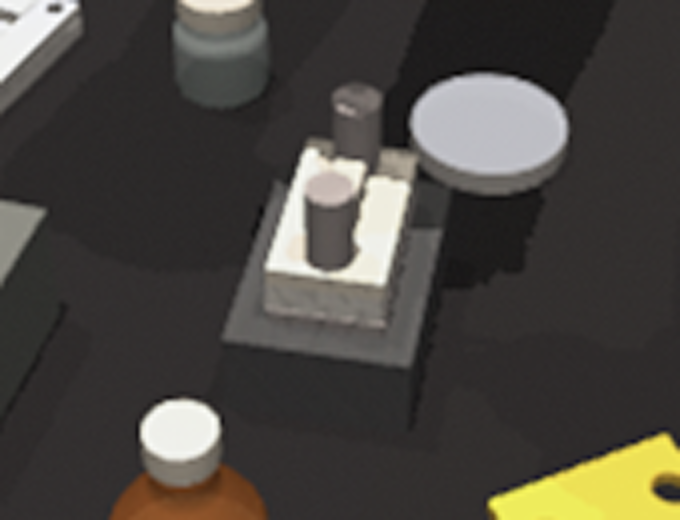

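View pics/w8.png

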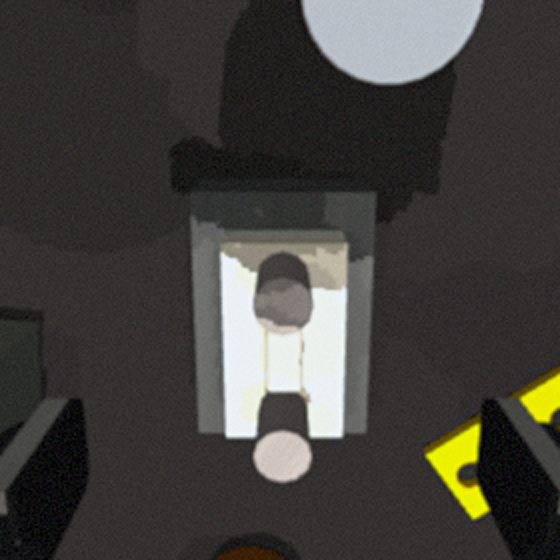

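Both pins are home with tops at 124 mm, 65 mm apart. The cover is within 1 mm of the base, the slide is in and the arm is clear, so I'm handing in.

```bash
python3 -c "
from bench import arm
print(arm.sign_off())"
```

```text
the job is handed in; nothing more can be done
None
```

The plate pack is built and pinned, and the job was handed in at about 51 s of the 210 s allowed. I drew the two plates the magazine held and laid them on the end plate. I then laid the cover on top, rib up, and drove both pins home; the slide is back in.

**Last checks (camera depth)**
- **Pins:** both heads top out at 124 mm, which is the cover face at 82 mm plus the 42 mm head, so the shoulders are on the cover. They stand upright about 65 mm apart, and each drive ended on a hard stop.
- **Cover:** its centre is about 0.8 mm off the base and turned about 0.1°. I could not measure the plates under it on their own; in the pictures they look flush.
- **Magazine and slide:** only the tray floor shows inside the magazine. The handle post measured 86.7 mm in front of the magazine's centre, where 86 mm is fully in.
- **Glassware:** I never touched any of it. The beaker measured where it was at the start, and the jar and bottle stand upright in the last scene picture. The arm was clear of everything when I handed in.

**Checks that failed or disagreed**
- **Top camera:** its last pack reading was blocked by the arm, so the final pack figures come from the wrist camera alone.
- **Jar:** that same top view caught only a sliver of it, giving a position about 16 mm off. I put this down to the arm being in the way.
- **Rib:** its last depth fit was about 4 mm off, from stray pin points. The cover's outline is the better figure.
- **Calibration:** the two fixed views differed by 1–2 mm on most parts, as the stated accuracy allows.

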